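Opening a wax mould and standing its halves up to drain

TASK

Open the wax mould on the bench: its upper half sits tight on two dowels, so rock it gently, raising first one end a little and then the other, back and forth until it rises free, never prying one end far up and never jerking it. Then stand that upper half and every washed mould half lying on the bench upright on a thin edge on the white draining board, with a clear gap of a centimetre or more between them so both faces can drain, and leave the other things on the bench alone.

Things in the scene. Friction and masses are not known exactly. Their poses are not given: they have to be found in the camera images.
- mould: fixed bench fixture: dark steel plate 150 x 100 x 10 mm with the lower half of the mould bolted on its middle, a block 85 x 53 mm whose top is 34 mm above the bench. Origin on the bench under the centre, x along the 150 mm length, z up.
- parting (a point): centre of the lower half's top face (34 mm above the bench), axes as the fixture's. Two dowels stand 12 mm above it at x = -32 and +32 mm. They are split and sprung apart across y and so grip the upper half's holes: straight up it takes some 20 to 25 N, one end at a time about half. Raised past 12 mm at both ends it is free.
- top_half: upper half of the mould, seated on the lower half at first: aluminium plate 95 x 65 x 20 mm, about 330 g, overhanging the lower half by 5 to 6 mm all round. Origin at the plate's centre, x along its length, y across its width, z along its thickness. Its two through holes have 2 mm play along x each way, so it can be tilted endways on the dowels.
- end_a (a point): middle of the lower edge of the upper half's end at its x = -47.5 mm (z = -10 mm), level with the parting face when seated. One end is raised by turning the plate about its other end: 2 to 5 degrees each way is right, more than 8 degrees while on the dowels would bend them.
- end_b (a point): the same at its other end, x = +47.5 mm
- half_1: loose half of another wax mould, washed: plain aluminium plate 95 x 65 x 20 mm, about 330 g, lying flat on the bench. Origin at the centre of the plate; x along the 95 mm length, y across the 65 mm width, z along the 20 mm thickness (square to the broad faces). May be absent (None from the start).
- half_2: loose half of another wax mould, washed: plain aluminium plate 95 x 65 x 20 mm, about 330 g, lying flat on the bench. Origin at the centre of the plate; x along the 95 mm length, y across the 65 mm width, z along the 20 mm thickness (square to the broad faces). May be absent (None from the start).
- half_3: loose half of another wax mould, washed: plain aluminium plate 95 x 65 x 20 mm, about 330 g, lying flat on the bench. Origin at the centre of the plate; x along the 95 mm length, y across the 65 mm width, z along the 20 mm thickness (square to the broad faces). May be absent (None from the start).
- half_4: loose half of another wax mould, washed: plain aluminium plate 95 x 65 x 20 mm, about 330 g, lying flat on the bench. Origin at the centre of the plate; x along the 95 mm length, y across the 65 mm width, z along the 20 mm thickness (square to the broad faces). May be absent (None from the start).
- board: white draining board, fixed, 420 x 130 mm, top 12 mm above the bench, flat (its grooves are only a fraction of a millimetre and hold nothing up). Origin on the bench under its centre, x along the 420 mm length, z up.
- board_top (a point): centre of the draining board's top face, axes as the board's
- spray: bystander: grey release-agent bottle, 48 mm across, 140 mm tall, upright; origin at the bottom centre
- hammer: bystander: hammer lying on the far side of the bench; x along the handle
- mug: bystander: white mug 76 mm across, 80 mm tall, upright; origin at the bottom centre
- polish: bystander: amber jar 64 mm across, 65 mm tall, upright; origin at the bottom centre
Mind the look-alikes: they are no part of the job. Leave any blue or green look-alike of the half_1 alone.

How it is judged:
On the way, in this order (a step that is already met when the one before it is completed fails the run):
1. the upper half is rocked: one end raised (tilted 1.7 degrees or more) with the other end still down on the lower half (within 2 mm) (angle between top_half's own z axis and vertical above 0.03 rad and horizontal distance between top_half and parting below 0.02 m and z of any of end_a, end_b in the frame of parting below 0.002 m), for 0.05 s.
2. then the other end is raised level with it: both ends 2 mm or more up, still on the dowels (angle between top_half's own z axis and vertical below 0.02 rad and z of each of end_a, end_b in the frame of parting above 0.002 m and z of any of end_a, end_b in the frame of parting below 0.011 m and horizontal distance between top_half and parting below 0.02 m), for 0.02 s.
3. and rocked on past level: tilted 1.7 degrees or more again, both ends up, still on a dowel (angle between top_half's own z axis and vertical above 0.03 rad and z of each of end_a, end_b in the frame of parting above 0.002 m and z of any of end_a, end_b in the frame of parting below 0.011 m and horizontal distance between top_half and parting below 0.02 m), for 0.05 s.
4. the upper half is free: both ends higher than the dowels (12 mm) (z of each of end_a, end_b in the frame of parting above 0.013 m), for 0.1 s.
At the end, for the whole second after the job is handed in: The upper half and every loose half present stand on a thin edge (either the 65 mm or the 95 mm one) on the draining board, broad faces within 5.7 degrees of upright, centres over the board, resting on the board itself, at rest, and at least 30 mm apart centre to centre (10 mm face to face) (angle between top_half's own z axis and vertical between 1.47 and 1.671 rad and x of top_half in the frame of board_top between -0.21 and 0.21 m and y of top_half in the frame of board_top between -0.065 and 0.065 m and z of top_half in the frame of board_top between 0.029 and 0.051 m and linear speed of each of top_half, half_1, half_2, half_3, half_4 below 0.02 m/s and angular speed of each of top_half, half_1, half_2, half_3, half_4 below 0.2 rad/s and angle between half_1's own z axis and vertical between 1.47 and 1.671 rad and x of half_1 in the frame of board_top between -0.21 and 0.21 m and y of half_1 in the frame of board_top between -0.065 and 0.065 m and z of half_1 in the frame of board_top between 0.029 and 0.051 m and angle between half_2's own z axis and vertical between 1.47 and 1.671 rad and x of half_2 in the frame of board_top between -0.21 and 0.21 m and y of half_2 in the frame of board_top between -0.065 and 0.065 m and z of half_2 in the frame of board_top between 0.029 and 0.051 m and angle between half_3's own z axis and vertical between 1.47 and 1.671 rad and x of half_3 in the frame of board_top between -0.21 and 0.21 m and y of half_3 in the frame of board_top between -0.065 and 0.065 m and z of half_3 in the frame of board_top between 0.029 and 0.051 m and angle between half_4's own z axis and vertical between 1.47 and 1.671 rad and x of half_4 in the frame of board_top between -0.21 and 0.21 m and y of half_4 in the frame of board_top between -0.065 and 0.065 m and z of half_4 in the frame of board_top between 0.029 and 0.051 m and distance between each of half_1, half_2, half_3, half_4 and top_half above 0.03 m and distance between each of half_2, half_3, half_4 and half_1 above 0.03 m and distance between each of half_3, half_4 and half_2 above 0.03 m and distance between half_4 and half_3 above 0.03 m); the robot touches nothing.
It fails at once if the upper half tilted more than 8 degrees while it is on the dowels (angle between top_half's own z axis and vertical above 0.14 rad and horizontal distance between top_half and parting below 0.03 m and z of top_half in the frame of parting below 0.019 m).
It fails at once if the upper half jerked (faster than 0.25 m/s) while it is on the dowels (linear speed of top_half above 0.25 m/s and horizontal distance between top_half and parting below 0.03 m and z of top_half in the frame of parting below 0.022 m).
It fails at once if the spray bottle, hammer, mug or jar moved more than 25 mm (distance of any of spray, hammer, mug, polish from where it was at the start of the episode above 0.025 m).
Of half_1, half_2, half_3, half_4 only 3 to 4 are there at a start; the rules pass over those that are not, and their reading is None.
At some moment in a run one of half_1, half_2, half_3, half_4 may be knocked a few centimetres aside while the robot is not near it.
It also fails if it takes over 210 s, if anything falls off the work surface, if the arm or the gripper's body presses on something with over 40 N, if the wrist force passes 120 N, or if a joint passes its speed limit or range.

ROBOT

A 7-joint arm with a two-finger parallel gripper is mounted at the origin on the work surface. World frame = base frame: x ahead of the robot, y to its left, z up, the work surface at z = 0. Lengths are in m, angles in rad, forces in N, time in s.
With the tool pointing down it reaches from about 0.4 to 0.85 m from the base axis. Payload 10.4 kg.
Tool frame: the origin (TCP) lies between the finger pads; the fingertips stand 19 mm ahead of it and the grasp point (between the pads) is the TCP; z points along the fingers, x is the direction in which the jaws open and shut, and the axes are right-handed (so a half turn about z gives the same grasp; the last joint's range is limited). The gripper opens to 87 mm and grips with 3 to 60 N. Pads are 19 mm wide; open, the fingers measure 117 mm over their backs; the gripper's body (75 mm by 190 mm) begins 51 mm behind the grasp point.
Start: joints at [-1.267, 0.332, -0.065, 1.46, 0.022, 1.35, -0.088], TCP at [0.201, 0.592, 0.242] pointing down, gripper open.
Joint ranges: [-2.6, 2.6], [-0.5, 2.12], [-1.47, 1.34], [0.16, 2.42], [-1.27, 4.41], [0.06, 2.06], [-2.6, 2.6]. Speed limits (rad/s): [2.22, 2.22, 2.79, 2.79, 3.14, 3.14, 3.14].

INTERFACE

Orientations are given as a unit quaternion [x, y, z, w].
In Python, from bench import * gives the robot as it stands.
- The arm moves only by the tool step_arm, never from a script. Its argument "commands" is a list of rows, each a list of 6 numbers: the shift along the tool's x, y, z in m, then the turn, a rotation vector about the tool's x, y, z in rad. In form: [[tx, ty, tz, rx, ry, rz], ...]. A call has 1 to 12 rows; each row shifts and turns the commanded pose from where the row before left it, along the tool's axes as they then stand; what a row does not reach is not made up. A row lasts 1/10 s, in which the tool goes at most 50 mm and 8.59 degrees, less where a joint would pass 70% of its speed; a pose out of reach is approached as far as the arm can. A call with a gripper value outside its range is refused whole. "gripper" is the opening, from 0 (shut) to 1 (fully open), set as the call begins (left out, the last holds). The fingers move at their own pace and stop on an object; "grip_force" is the grip in N (left out, the last holds). Time passes only in rows, so rows that do not move let the fingers close. It gives the time, the measured TCP pose, the force and the opening at its end, in the units of the state.
- read_state(): the state, without advancing time (a new reading comes with each control period).
- camera(name): name is "scene" or "top" or "wrist"; returns the picture (400x640x3 uint8, red, green, blue); there is no depth.
- get_calibration(name): a dict with "fx", "fy", "cx", "cy" (pixels), "k1" (the pictures are not rectified: a ray, as slopes to the right and down, at radius r is drawn at 1 + k1 r^2 times it, then the intrinsics apply), "R" (3x3) and "t" (3): a world point X has camera coordinates R X + t. Camera axes: x right, y down, z forward; pixel columns grow to the right and rows downward; lengths in m; the calibration is good to about 2 mm. A picture is of the moment at which its call begins: read the wrist's pose just before it. get_calibration takes no time and is no camera call; for the wrist camera it gives the pose at the moment of the call.
- close_job(): hands the job in, once; it reports no verdict.
The state is a dict: "time": time; "joint_positions": joint angles; "joint_vel": joint speeds; "joint_torque": joint torques, N m; "ee_pos": TCP position; "eef_rot": TCP orientation; "ft_force": force on the tool from outside, world axes, zero at the start; "torque": the same for the moment, N m; "width": finger opening in m.
Only numpy, scipy, OpenCV 4.12 (cv2) and the standard library are available. Lean on these libraries where they do the work, as an engineer would, in place of code of your own. Each camera call takes 0.05 s, during which the arm holds its last target. There are 200 camera calls.

## Working session

There is one attempt and no reset: what is moved stays moved. The work goes in short steps, Python scripts to look and compute and a tool call to move; the robot and the scene stay as the last step left them, time stands still between calls to the robot, and variables do not carry over. Pictures are saved under pics/ and viewed, on a budget of 14 in all, crops included, one or two more only if the job needs it, and the job is handed in when it is done.

Besides the shell and the picture viewer there is one more tool, called as name(argument=value, ...) on one line, values as JSON. step_arm: Moves the arm, as the interface text tells. Its arguments: {"type":"object","properties":{"commands":{"type":"array","items":{"type":"array","items":{"type":"number"}}},"gripper":{"type":"number"},"grip_force":{"type":"number"}},"required":["commands"]}

```bash
mkdir -p pics; ls; python3 - <<'E'
from bench import *
import cv2,numpy as np
s=read_state();print({k:np.round(v,3).tolist() for k,v in s.items()})
for n in("scene","top"):
    im=camera(n);cv2.imwrite(f"pics/{n}0.png",im[:,:,::-1]);c=get_calibration(n);print(n,{k:np.round(v,3).tolist() for k,v in c.items()})
E
```

```text
pics
{'time': 0.0, 'joint_positions': [-1.267, 0.333, -0.065, 1.461, 0.022, 1.35, -0.089], 'joint_vel': [0.0, -0.0, 0.001, 0.0, -0.001, -0.001, -0.002], 'joint_torque': [-0.001, -62.323, 0.024, -38.992, -0.061, 0.039, 0.0], 'ee_pos': [0.201, 0.592, 0.241], 'eef_rot': [0.813, 0.583, -0.001, 0.0], 'ft_force': [1.09, 0.255, 0.294], 'torque': [0.006, -0.008, -0.02], 'width': 0.087}
scene {'fx': 364.394, 'fy': 364.394, 'cx': 315.89, 'cy': 198.824, 'k1': -0.086, 'R': [[-0.828, 0.561, 0.02], [0.373, 0.576, -0.727], [-0.419, -0.595, -0.686]], 't': [0.421, -0.184, 1.143]}
top {'fx': 487.029, 'fy': 487.029, 'cx': 315.937, 'cy': 206.531, 'k1': -0.113, 'R': [[0.017, -1.0, -0.007], [-0.992, -0.016, -0.121], [0.121, 0.009, -0.993]], 't': [0.048, 0.55, 1.081]}
```

View pics/top0.png

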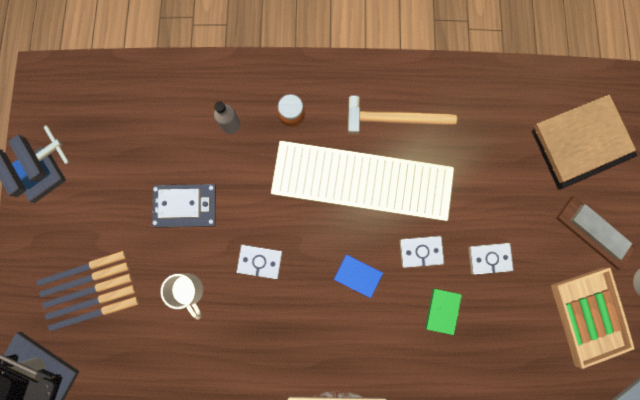

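View pics/scene0.png

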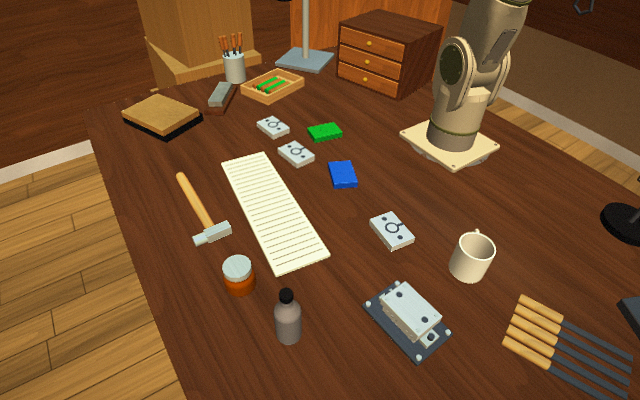

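Top view: fixture at (183,205); three washed halves (grey, ring and holes) at (259,262), (422,252) and (491,259). The blue (358,276) and green (444,312) plates are look-alikes and stay put. Next I measure positions.

```bash
cat > h.py <<'E'
import cv2,numpy as np
from scipy.spatial.transform import Rotation as Ro
import bench
def rays(c,uv):
    K=np.array([[c['fx'],0,c['cx']],[0,c['fy'],c['cy']],[0,0,1]]);d=np.array([c['k1'],0,0,0,0.])
    p=cv2.undistortPoints(np.float64(uv).reshape(-1,1,2),K,d).reshape(-1,2)
    R=np.array(c['R']);o=-R.T@np.array(c['t']);return o,np.c_[p,np.ones(len(p))]@R
def onz(c,uv,z):
    o,d=rays(c,uv);return o+d*((z-o[2])/d[:,2])[:,None]
def proj(c,X):
    R=np.array(c['R']);K=np.array([[c['fx'],0,c['cx']],[0,c['fy'],c['cy']],[0,0,1]])
    return cv2.projectPoints(np.float64(X).reshape(-1,1,3),cv2.Rodrigues(R)[0],np.float64(c['t']),K,np.array([c['k1'],0,0,0,0.]))[0].reshape(-1,2)
def rect(c,cnt,z):
    """min-area rect of a contour cast onto height z: centre, sizes (long,short), yaw of long side deg"""
    P=onz(c,cnt.reshape(-1,2),z)[:,:2].astype(np.float32)
    (cx,cy),(a,b),t=cv2.minAreaRect(P*1000)
    if a<b:a,b,t=b,a,t+90
    return np.round([cx,cy,a,b,(t+90)%180-90],1)
def blobs(im,lo,hi,amin=300):
    hsv=cv2.cvtColor(im,cv2.COLOR_RGB2HSV);m=cv2.inRange(hsv,np.array(lo),np.array(hi))
    m=cv2.morphologyEx(m,cv2.MORPH_CLOSE,np.ones((3,3),np.uint8))
    return [k for k in cv2.findContours(m,cv2.RETR_EXTERNAL,cv2.CHAIN_APPROX_NONE)[0] if cv2.contourArea(k)>amin]
E
python3 - <<'E'
from h import *
im=cv2.imread('pics/top0.png')[:,:,::-1].copy();c=bench.get_calibration('top')
hsv=cv2.cvtColor(im,cv2.COLOR_RGB2HSV)
for p in [(259,275),(410,242),(172,203),(205,204),(300,170),(160,190),(230,300)]:print(p,hsv[p[1],p[0]])
print('grey')
for k in blobs(im,(90,0,150),(130,60,255)):
    m=k.reshape(-1,2).mean(0); z=.054 if m[0]<230 else .02; print(m.round(),rect(c,k,z))
print('board')
for k in blobs(im,(15,0,180),(45,70,255),3000):print(k.reshape(-1,2).mean(0).round(),rect(c,k,.012))
print('dark')
for k in blobs(im,(100,0,30),(130,120,110),500):print(k.reshape(-1,2).mean(0).round(),rect(c,k,.010))
t=cv2.resize(im[175:245,140:300],None,fx=5,fy=5,interpolation=cv2.INTER_CUBIC)
s=cv2.imread('pics/scene0.png')[265:375,345:505];s=cv2.resize(s,(800,550))[:240+300]
cv2.imwrite('pics/c1.png',np.vstack([cv2.resize(t[:,:,::-1],(560,245)),cv2.resize(s,(560,355))]))
E
```

```text
(259, 275) [111  17 216]
(410, 242) [104  12 237]
(172, 203) [108  14 237]
(205, 204) [111  46 112]
(300, 170) [ 30  10 251]
(160, 190) [105  11 225]
(230, 300) [ 10 129 115]
grey
[259. 262.] [421.9 185.7  92.5  62.8  82.1]
[491. 259.] [ 437.  -352.5   92.8   63.2  -84.6]
[422. 251.] [ 451.4 -189.3   92.8   62.4  -84.3]
[175. 202.] [553.8 378.  104.5  66.8 -89. ]
[290. 106.] [7.925e+02 1.232e+02 5.490e+01 5.270e+01 6.000e-01]
board
[363. 180.] [617.2 -51.9 420.7 130.3  82.2]
dark
[ 42. 365.] [156.1 716.2 178.4  81.1  61.1]
[191. 209.] [550.7 371.6 144.5  97.1 -87.7]
[ 32. 171.] [650.9 771.7 163.4  95.9  35.3]
```

View pics/c1.png

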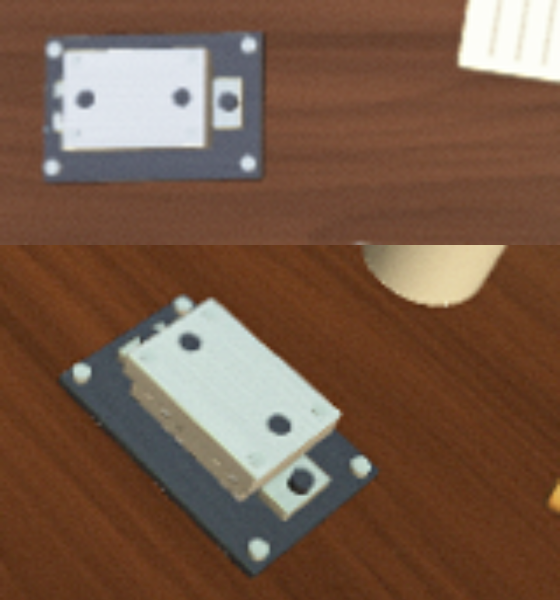

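```bash
cat >> h.py <<'E'
def yawR(deg,tilt=0):
    """tool down, tool x at yaw deg; then tilt deg about tool x"""
    a=np.radians(deg);x=np.array([np.cos(a),np.sin(a),0]);z=np.array([0,0,-1.])
    return np.c_[x,np.cross(z,x),z]@Ro.from_euler('x',tilt,degrees=True).as_matrix()
def step(pos,R,N=None,mm=45,deg=8,start=None,q=True):
    """equal rows taking the tool from the measured pose (or start) to pos,R"""
    s=bench.read_state();p0,R0=start or (np.array(s['ee_pos']),Ro.from_quat(s['eef_rot']).as_matrix())
    rv=Ro.from_matrix(R0.T@R).as_rotvec();d=R0.T@(np.array(pos)-p0)
    N=N or int(np.ceil(max(np.linalg.norm(d)*1000/mm,np.degrees(np.linalg.norm(rv))/deg,1)))
    A=sum(Ro.from_rotvec(rv*i/N).as_matrix() for i in range(N))
    print(N,'x',np.round(np.r_[np.linalg.solve(A,d),rv/N],5).tolist());return np.array(pos),R
def st():
    s=bench.read_state();R=Ro.from_quat(s['eef_rot']).as_matrix()
    print('t',round(s['time'],2),'p',np.round(s['ee_pos'],4),'x',np.round(R[:,0],3),'z',np.round(R[:,2],3),'F',np.round(s['ft_force'],1),'w',round(s['width'],4),'q',np.round(s['joint_positions'],2))
E
python3 - <<'E'
from h import *
c=bench.get_calibration('top')
print(onz(c,[(164.3,203),(191.7,202.7)],.054).round(4))
a=step([.5,.1,.3],yawR(0));step([.5,.1,.3],yawR(0,80),start=a)
E
```

```text
[[0.5497 0.4024 0.054 ]
 [0.5514 0.3388 0.054 ]]
13 x [-0.00579, 0.0469, -0.00454, 6e-05, 8e-05, 0.0957]
11 x [0.0, 0.0, 0.0, 0.12693, 0.0, 0.0]
```

step_arm(commands=[[-0.0058,0.0469,-0.0045,0,0,0.0957],[-0.0058,0.0469,-0.0045,0,0,0.0957],[-0.0058,0.0469,-0.0045,0,0,0.0957],[-0.0058,0.0469,-0.0045,0,0,0.0957],[-0.0058,0.0469,-0.0045,0,0,0.0957],[-0.0058,0.0469,-0.0045,0,0,0.0957],[-0.0058,0.0469,-0.0045,0,0,0.0957],[-0.0058,0.0469,-0.0045,0,0,0.0957],[-0.0058,0.0469,-0.0045,0,0,0.0957],[-0.0058,0.0469,-0.0045,0,0,0.0957],[-0.0058,0.0469,-0.0045,0,0,0.0957],[-0.0058,0.0469,-0.0045,0,0,0.0957]])

```text
time: 1.3
ee_pos: [0.5014, 0.1453, 0.2953]
eef_rot: [0.999, 0.046, -0.0, 0.0]
ft_force: [0.3, 0.0, 0.1]
width: 0.0867
```

step_arm(commands=[[-0.0058,0.0469,-0.0045,0,0,0.0957],[0,0,0,0.127,0,0],[0,0,0,0.127,0,0],[0,0,0,0.127,0,0],[0,0,0,0.127,0,0],[0,0,0,0.127,0,0],[0,0,0,0.127,0,0],[0,0,0,0.127,0,0],[0,0,0,0.127,0,0],[0,0,0,0.127,0,0],[0,0,0,0.127,0,0],[0,0,0,0.127,0,0]])

```text
time: 2.5
ee_pos: [0.4991, 0.0992, 0.2934]
eef_rot: [0.788, -0.004, -0.005, -0.615]
ft_force: [-0.5, 1.0, -0.8]
width: 0.0868
```

```bash
python3 -c "
from h import *
st()"
```

```text
t 2.5 p [0.4991 0.0992 0.2934] x [ 1.     0.001 -0.012] z [-0.004  0.97  -0.243] F [-0.5  1.  -0.8] w 0.0868 q [-0.04  0.39  0.44  1.89 -1.26  1.79  0.78]
```

step_arm(commands=[[0,0,0,-0.14,0,0],[0,0,0,-0.14,0,0],[0,0,0,-0.14,0,0],[0,0,0,-0.14,0,0],[0,0,0,-0.14,0,0],[0,0,0,-0.14,0,0],[0,0,0,-0.14,0,0],[0,0,0,-0.14,0,0],[0,0,0,-0.14,0,0],[0,0,0,-0.14,0,0]])

```text
time: 3.5
ee_pos: [0.5005, 0.1, 0.2976]
eef_rot: [0.999, 0.0, -0.002, 0.04]
ft_force: [-0.2, 0.4, -0.8]
width: 0.087
```

step_arm(commands=[[0,0,0,-0.14,0,0],[0,0,0,-0.14,0,0],[0,0,0,-0.14,0,0],[0,0,0,-0.14,0,0],[0,0,0,-0.14,0,0],[0,0,0,-0.14,0,0],[0,0,0,-0.14,0,0],[0,0,0,-0.14,0,0],[0,0,0,-0.14,0,0],[0,0,0,-0.14,0,0],[0,0,0,-0.14,0,0]])

```text
time: 4.6
ee_pos: [0.5002, 0.1006, 0.2962]
eef_rot: [0.689, 0.003, -0.002, 0.725]
ft_force: [-0.7, 0.5, -2.0]
width: 0.0868
```

```bash
python3 -c "
from h import *
st()
cv2.imwrite('pics/s1.png',bench.camera('scene')[:,:,::-1])
a=step([.55,.371,.2],yawR(0,0));b=step([.55,.371,.2],yawR(1.5),start=a)"
```

```text
t 4.6 p [0.5002 0.1006 0.2962] x [ 1.     0.002 -0.007] z [ 0.002 -0.999  0.05 ] F [-0.7  0.5 -2. ] w 0.0868 q [-1.02  0.73  0.32  1.6   0.92  2.04 -0.78]
12 x [0.00442, -0.02264, -0.01405, 0.13621, 0.0007, 0.00117]
1 x [0.0, 0.0, 0.0, 0.0, 0.0, -0.02618]
```

View pics/s1.png

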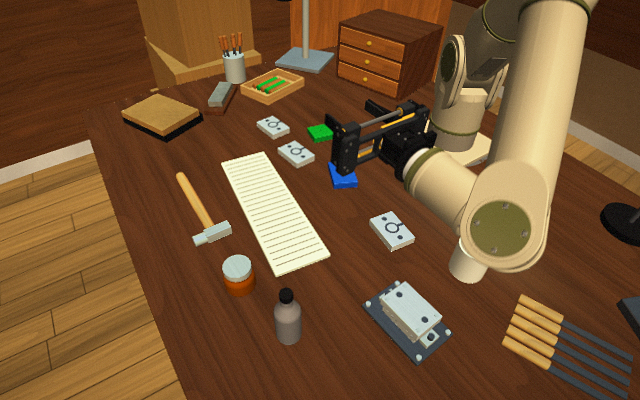

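Pointing the tool towards −y works up to a full 93°. I'll grasp with the tool leaning 20° and turn it by 90° afterwards, which keeps the wrist clear of the bench. Moving over the mould.

```bash
python3 -c "
from h import *
a=step([.5,.371,.3],yawR(0,0),N=12);b=step([.5506,.3706,.18],yawR(1.5,20),start=a)"
```

```text
12 x [0.0002, -0.01545, -0.01995, 0.13621, 0.0007, 0.00117]
3 x [0.01692, 0.00494, 0.03987, 0.11635, -0.00152, -0.00864]
```

step_arm(commands=[[0.0002,-0.0155,-0.02,0.1362,0.0007,0.0012],[0.0002,-0.0155,-0.02,0.1362,0.0007,0.0012],[0.0002,-0.0155,-0.02,0.1362,0.0007,0.0012],[0.0002,-0.0155,-0.02,0.1362,0.0007,0.0012],[0.0002,-0.0155,-0.02,0.1362,0.0007,0.0012],[0.0002,-0.0155,-0.02,0.1362,0.0007,0.0012],[0.0002,-0.0155,-0.02,0.1362,0.0007,0.0012],[0.0002,-0.0155,-0.02,0.1362,0.0007,0.0012],[0.0002,-0.0155,-0.02,0.1362,0.0007,0.0012],[0.0002,-0.0155,-0.02,0.1362,0.0007,0.0012],[0.0002,-0.0155,-0.02,0.1362,0.0007,0.0012],[0.0002,-0.0155,-0.02,0.1362,0.0007,0.0012]])

```text
time: 5.85
ee_pos: [0.5015, 0.3724, 0.3112]
eef_rot: [1.0, -0.001, 0.005, -0.013]
ft_force: [0.8, -0.9, -0.3]
width: 0.0872
```

step_arm(commands=[[0.0169,0.0049,0.0399,0.1164,-0.0015,-0.0086],[0.0169,0.0049,0.0399,0.1164,-0.0015,-0.0086],[0.0169,0.0049,0.0399,0.1164,-0.0015,-0.0086],[0,0,0,0,0,0],[0,0,0,0,0,0]])

```text
time: 6.35
ee_pos: [0.5533, 0.3719, 0.1894]
eef_rot: [0.983, 0.011, 0.002, -0.183]
ft_force: [-0.5, 0.1, 1.4]
width: 0.0871
```

```bash
python3 -c "
from h import *
st();c=bench.get_calibration('wrist');im=bench.camera('wrist');cv2.imwrite('pics/w1.png',im[:,:,::-1])
print({k:np.round(v,3).tolist() for k,v in c.items()})
print(proj(c,[[.5506,.3706,.054],[.5497,.4024,.054],[.5514,.3388,.054]]).round(1))
"
```

```text
t 6.35 p [0.5533 0.3719 0.1894] x [1.    0.021 0.008] z [-0.     0.359 -0.933] F [-0.5  0.1  1.4] w 0.0871 q [-0.54  0.34  0.04  1.61 -0.39  1.05 -0.3 ]
{'fx': 345.282, 'fy': 345.282, 'cx': 319.472, 'cy': 204.865, 'k1': -0.068, 'R': [[1.0, 0.02, 0.008], [0.02, -0.997, -0.071], [0.006, 0.072, -0.997]], 't': [-0.561, 0.407, 0.32]}
[[315.9 257.5]
 [315.6 220.4]
 [316.1 294.8]]
```

View pics/w1.png

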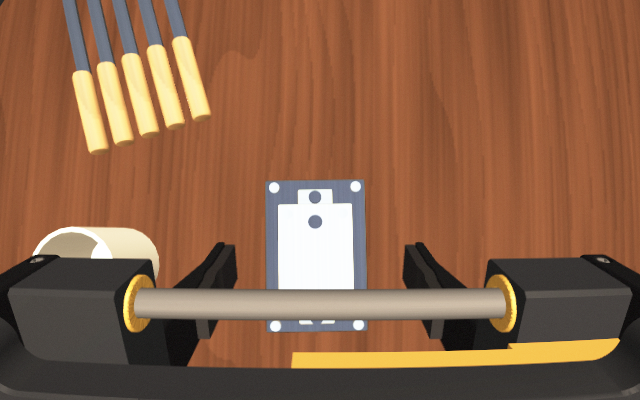

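The wrist view confirms it: plate centre column is 315 (predicted 316) and the hole is at (315,222) (predicted (316,220)). Descending.

```bash
python3 -c "
from h import *
step([.5506,.3706,.044],yawR(1.5,20),N=6)"
```

```text
6 x [-0.0006, 0.0091, 0.02276, -0.00322, -0.00176, 0.00015]
```

step_arm(commands=[[-0.0006,0.0091,0.0228,-0.0032,-0.0018,0],[-0.0006,0.0091,0.0228,-0.0032,-0.0018,0],[-0.0006,0.0091,0.0228,-0.0032,-0.0018,0],[-0.0006,0.0091,0.0228,-0.0032,-0.0018,0],[-0.0006,0.0091,0.0228,-0.0032,-0.0018,0],[-0.0006,0.0091,0.0228,-0.0032,-0.0018,0],[0,0,0,0,0,0],[0,0,0,0,0,0],[0,0,0,0,0,0]])

```text
time: 7.3
ee_pos: [0.5514, 0.3712, 0.0447]
eef_rot: [0.985, 0.014, -0.001, -0.174]
ft_force: [-0.1, -0.7, 0.3]
width: 0.087
```

```bash
python3 -c "
from h import *
st();step([.5506,.3706,.044],yawR(1.5,20),N=1)"
```

```text
t 7.3 p [0.5514 0.3712 0.0447] x [1.    0.028 0.002] z [-0.008  0.343 -0.939] F [-0.1 -0.7  0.3] w 0.087 q [-0.52  0.5   0.01  1.71 -0.44  0.81 -0.19]
1 x [-0.00079, 0.00078, 0.00042, -0.00123, -0.00131, 0.00226]
```

Good; close softly first to centre.

step_arm(commands=[[0,0,0,0,0,0],[0,0,0,0,0,0],[0,0,0,0,0,0],[0,0,0,0,0,0],[0,0,0,0,0,0],[0,0,0,0,0,0],[0,0,0,0,0,0],[0,0,0,0,0,0]], gripper=0.6, grip_force=6)

```text
time: 8.1
ee_pos: [0.5506, 0.3698, 0.0422]
eef_rot: [0.985, 0.013, -0.003, -0.173]
ft_force: [-0.6, -1.5, 6.1]
width: 0.0653
```

step_arm(commands=[[0,0,0,0,0,0],[0,0,0,0,0,0],[0,0,0,0,0,0],[0,0,0,0,0,0]])

```text
time: 8.5
ee_pos: [0.5506, 0.3698, 0.0422]
eef_rot: [0.985, 0.013, -0.003, -0.173]
ft_force: [-0.7, -1.3, 4.7]
width: 0.065
```

```bash
cat >> h.py <<'E'
def turn(pivot,deg,N,axis=None,start=None):
    """turn the held plate by deg about tool x through a world pivot"""
    s=bench.read_state();p,R=start or (np.array(s['ee_pos']),Ro.from_quat(s['eef_rot']).as_matrix())
    D=Ro.from_rotvec(np.radians(deg)*R[:,0]).as_matrix();q=np.array(pivot)+D@(p-np.array(pivot))
    print('dz',(q-p).round(4));return step(q,D@R,N=N,start=(p,R))
E
python3 -c "
from h import *
st();turn([.5494,.418,.034],-3.5,7)"
```

```text
t 8.5 p [0.5506 0.3698 0.0422] x [ 1.     0.027 -0.001] z [-0.01   0.341 -0.94 ] F [-0.7 -1.3  4.7] w 0.065 q [-0.52  0.51  0.01  1.71 -0.44  0.81 -0.19]
dz [-0.      0.0006  0.0029]
7 x [0.0, -0.00021, -0.00037, -0.00873, 0.0, 0.0]
```

step_arm(commands=[[0,0,0,0,0,0],[0,0,0,0,0,0],[0,0,0,0,0,0],[0,0,0,0,0,0]], gripper=0.6, grip_force=60)

```text
time: 8.9
ee_pos: [0.5506, 0.3698, 0.0422]
eef_rot: [0.985, 0.013, -0.003, -0.173]
ft_force: [-0.8, -2.0, 5.3]
width: 0.0642
```

step_arm(commands=[[0,-0.0002,-0.0004,-0.0087,0,0],[0,-0.0002,-0.0004,-0.0087,0,0],[0,-0.0002,-0.0004,-0.0087,0,0],[0,-0.0002,-0.0004,-0.0087,0,0],[0,-0.0002,-0.0004,-0.0087,0,0],[0,-0.0002,-0.0004,-0.0087,0,0],[0,-0.0002,-0.0004,-0.0087,0,0],[0,0,0,0,0,0]])

```text
time: 9.7
ee_pos: [0.5503, 0.37, 0.0438]
eef_rot: [0.99, 0.013, -0.003, -0.142]
ft_force: [5.3, 3.5, -9.5]
width: 0.0643
```

```bash
python3 -c "
from h import *
st()
s=bench.read_state();R=Ro.from_quat(s['eef_rot']).as_matrix();print('tilt',np.degrees(np.arctan2(R[1,2],-R[2,2])),s['torque'])
a=bench.camera('scene')[265:375,345:505];cv2.imwrite('pics/r1.png',cv2.resize(a,(800,550),interpolation=cv2.INTER_CUBIC)[:,:,::-1])"
```

```text
t 9.7 p [0.5503 0.37   0.0438] x [ 1.     0.027 -0.001] z [-0.009  0.282 -0.959] F [ 5.3  3.5 -9.5] w 0.0643 q [-0.58  0.51  0.05  1.69 -0.37  0.84 -0.27]
tilt 16.36375185353681 [ 0.1535259  -1.17237688 -0.4382864 ]
```

View pics/r1.png

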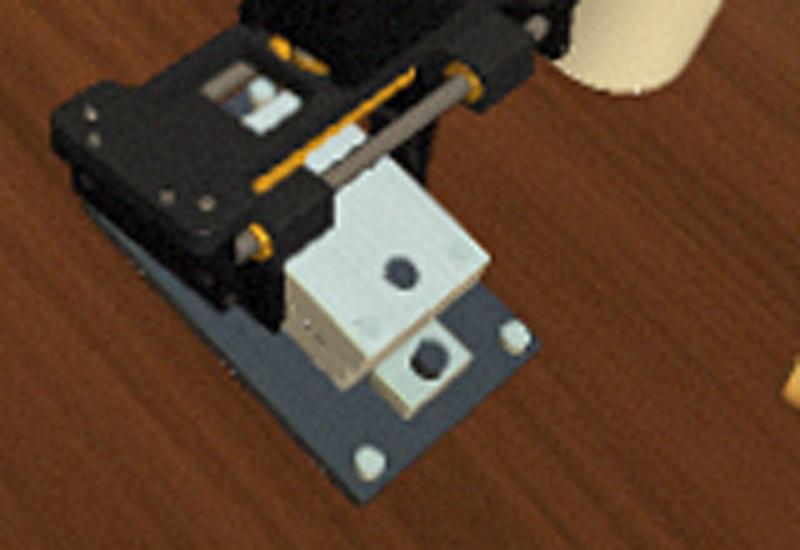

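step_arm(commands=[[0,-0.0001,-0.0005,-0.005,0,0],[0,-0.0001,-0.0005,-0.005,0,0],[0,-0.0001,-0.0005,-0.005,0,0],[0,0,0,0,0,0],[0,0,0,0,0,0]])

```text
time: 10.25
ee_pos: [0.5501, 0.37, 0.045]
eef_rot: [0.991, 0.013, -0.003, -0.135]
ft_force: [6.2, 5.8, -12.4]
width: 0.0644
```

```bash
cat >> h.py <<'E'
def tl():
    s=bench.read_state();R=Ro.from_quat(s['eef_rot']).as_matrix();print('tilt',np.degrees(np.arctan2(R[1,2],-R[2,2])).round(2),'M',np.round(s['torque'],2))
E
python3 -c "
from h import *
st();tl()
a=bench.camera('wrist');cv2.imwrite('pics/w2.png',a[:,:,::-1])
c=bench.get_calibration('wrist');print(proj(c,[[.5497,.4024,.054],[.5494,.418,.054],[.5494,.4456,.010]]).round(1))
"
```

```text
t 10.25 p [0.5501 0.37   0.045 ] x [ 1.     0.027 -0.002] z [-0.009  0.268 -0.963] F [  6.2   5.8 -12.4] w 0.0644 q [-0.59  0.51  0.06  1.68 -0.36  0.85 -0.29]
tilt 15.52 M [ 0.19 -1.42 -0.39]
[[322.3 209.4]
 [322.5 173.7]
 [323.2 129.9]]
```

View pics/w2.png

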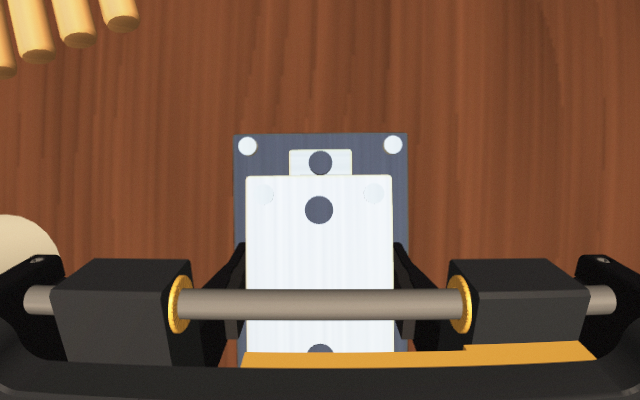

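```bash
cat >> h.py <<'E'
def ptilt(im,c,rows=(185,240),rows2=(336,346)):
    """tilt of the plate's long axis from its two long edges (deg, + = -y end up)"""
    g=cv2.cvtColor(im,cv2.COLOR_RGB2GRAY).astype(float);L=[];Rr=[]
    for r in list(range(*rows))+list(range(*rows2)):
        w=g[r];m=np.where(w[200:440]>170)[0]+200
        if len(m)<20:continue
        def sub(a,b):  # crossing of mid level
            lv=(w[a]+w[b])/2;xs=range(min(a,b),max(a,b));
            for x in xs:
                if (w[x]-lv)*(w[x+1]-lv)<=0:return x+(lv-w[x])/(w[x+1]-w[x]+1e-9)
        l,q=sub(m[0]-3,m[0]+3),sub(m[-1]-3,m[-1]+3)
        if l and q: L.append((l,r));Rr.append((q,r))
    def nrm(pts):
        _,d=rays(c,pts);d/=np.linalg.norm(d,axis=1)[:,None]
        for _ in range(4):
            n=np.linalg.svd(d)[2][2];e=abs(d@n);k=e<=np.percentile(e,90);d=d[k]
        return n,e.max()*345
    (n1,e1),(n2,e2)=nrm(L),nrm(Rr);d=np.cross(n1,n2);d/=np.linalg.norm(d);d*=-np.sign(d[1])
    print('plate axis',d.round(4),'tilt',np.degrees(np.arcsin(d[2])).round(2),'res px',round(e1,2),round(e2,2),len(L))
E
python3 -c "
from h import *
im=cv2.imread('pics/w2.png')[:,:,::-1].copy();c=bench.get_calibration('wrist')
ptilt(im,c);ptilt(im,c,rows2=(0,0))
ptilt(im,c,(180,230),(335,348))
im=cv2.imread('pics/w2.png');print(im[340,235:250].tolist(),im[340,388:402].tolist())
" 
```

```text
plate axis [ 0.0364 -0.9976  0.0589] tilt 3.38 res px 0.04 0.17 65
plate axis [ 0.0376 -0.9965  0.0744] tilt 4.27 res px 0.02 0.14 55
plate axis [ 0.0364 -0.9976  0.0592] tilt 3.39 res px 0.04 0.19 63
[[48, 73, 124], [60, 75, 101], [85, 86, 90], [105, 96, 90], [106, 95, 89], [109, 96, 90], [113, 99, 92], [113, 99, 93], [112, 99, 95], [115, 101, 95], [114, 100, 94], [132, 149, 157], [220, 236, 239], [234, 239, 238], [241, 240, 236]] [[245, 242, 238], [245, 242, 238], [247, 243, 239], [242, 244, 240], [234, 244, 241], [223, 242, 239], [108, 103, 103], [115, 102, 96], [112, 100, 94], [114, 102, 96], [115, 101, 95], [117, 105, 98], [119, 105, 98], [118, 102, 98]]
```

Step 1 looks met: the plate is tilted 3.4° (my measurement) with the +y end down. Now I raise the other end.

```bash
python3 -c "
from h import *
turn([.5518,.3235,.0396],4.5,9)"
```

```text
dz [ 0.     -0.0006  0.0036]
9 x [0.0, -6e-05, -0.0004, 0.00873, -0.0, -0.0]
```

step_arm(commands=[[0,-0.0001,-0.0004,0.0087,0,0],[0,-0.0001,-0.0004,0.0087,0,0],[0,-0.0001,-0.0004,0.0087,0,0],[0,-0.0001,-0.0004,0.0087,0,0],[0,-0.0001,-0.0004,0.0087,0,0],[0,-0.0001,-0.0004,0.0087,0,0],[0,-0.0001,-0.0004,0.0087,0,0],[0,-0.0001,-0.0004,0.0087,0,0],[0,-0.0001,-0.0004,0.0087,0,0],[0,0,0,0,0,0],[0,0,0,0,0,0]])

```text
time: 11.4
ee_pos: [0.5501, 0.3687, 0.0477]
eef_rot: [0.985, 0.013, -0.003, -0.173]
ft_force: [8.5, 4.7, -17.1]
width: 0.0639
```

```bash
python3 -c "
from h import *
st();tl()
c=bench.get_calibration('wrist');a=bench.camera('wrist');cv2.imwrite('pics/w3.png',a[:,:,::-1]);ptilt(a,c)
"
```

```text
t 11.4 p [0.5501 0.3687 0.0477] x [ 1.     0.026 -0.002] z [-0.011  0.341 -0.94 ] F [  8.5   4.7 -17.1] w 0.0639 q [-0.52  0.5   0.02  1.71 -0.44  0.82 -0.2 ]
tilt 19.92 M [-0.87 -1.78 -0.49]
plate axis [ 0.0332 -0.9994  0.0054] tilt 0.31 res px 0.07 0.16 65
```

step_arm(commands=[[0,-0.0001,-0.0003,0.0087,0,0],[0,-0.0001,-0.0003,0.0087,0,0],[0,-0.0001,-0.0003,0.0087,0,0],[0,-0.0001,-0.0003,0.0087,0,0],[0,-0.0001,-0.0003,0.0087,0,0],[0,-0.0001,-0.0003,0.0087,0,0],[0,-0.0001,-0.0003,0.0087,0,0],[0,0,0,0,0,0],[0,0,0,0,0,0]])

```text
time: 12.35
ee_pos: [0.5502, 0.368, 0.0498]
eef_rot: [0.979, 0.012, -0.004, -0.203]
ft_force: [8.9, 2.7, -16.4]
width: 0.0645
```

```bash
python3 -c "
from h import *
st();tl()
c=bench.get_calibration('wrist');a=bench.camera('wrist');cv2.imwrite('pics/w4.png',a[:,:,::-1]);ptilt(a,c)
"
```

```text
t 12.35 p [0.5502 0.368  0.0498] x [ 1.     0.026 -0.003] z [-0.013  0.397 -0.918] F [  8.9   2.7 -16.4] w 0.0645 q [-0.46  0.49 -0.02  1.73 -0.51  0.8  -0.12]
tilt 23.38 M [-1.46 -1.64 -0.75]
plate axis [ 0.0324 -0.9979 -0.0553] tilt -3.17 res px 0.07 0.17 65
```

Steps 2 and 3 look met (tilt −3.2°, ends about 5 and 10 mm up). One more rock back, then lift slowly.

```bash
python3 -c "
from h import *
turn([.5494,.417,.0442],-4.5,9)"
```

```text
dz [-0.      0.0006  0.0038]
9 x [0.0, -0.00022, -0.00037, -0.00873, 0.0, 0.0]
```

step_arm(commands=[[0,-0.0002,-0.0004,-0.0087,0,0],[0,-0.0002,-0.0004,-0.0087,0,0],[0,-0.0002,-0.0004,-0.0087,0,0],[0,-0.0002,-0.0004,-0.0087,0,0],[0,-0.0002,-0.0004,-0.0087,0,0],[0,-0.0002,-0.0004,-0.0087,0,0],[0,-0.0002,-0.0004,-0.0087,0,0],[0,-0.0002,-0.0004,-0.0087,0,0],[0,-0.0002,-0.0004,-0.0087,0,0],[0,0,0,0,0,0]])

```text
time: 13.4
ee_pos: [0.5499, 0.3689, 0.0549]
eef_rot: [0.986, 0.013, -0.004, -0.164]
ft_force: [-0.1, -0.4, -3.4]
width: 0.0646
```

step_arm(commands=[[0,-0.0003,-0.001,0,0,0],[0,-0.0003,-0.001,0,0,0],[0,-0.0003,-0.001,0,0,0],[0,-0.0003,-0.001,0,0,0],[0,-0.0003,-0.001,0,0,0],[0,-0.0003,-0.001,0,0,0],[0,-0.0003,-0.001,0,0,0],[0,-0.0003,-0.001,0,0,0],[0,-0.0003,-0.001,0,0,0],[0,-0.0003,-0.001,0,0,0],[0,-0.0003,-0.001,0,0,0],[0,-0.0003,-0.001,0,0,0]])

```text
time: 14.6
ee_pos: [0.5504, 0.3695, 0.069]
eef_rot: [0.986, 0.013, -0.003, -0.166]
ft_force: [-1.1, -0.0, -3.9]
width: 0.0645
```

```bash
python3 -c "
from h import *
st();tl()
c=bench.get_calibration('wrist');a=bench.camera('wrist');cv2.imwrite('pics/w5.png',a[:,:,::-1]);ptilt(a,c)
"
```

```text
t 14.6 p [0.5504 0.3695 0.069 ] x [ 1.     0.027 -0.001] z [-0.01   0.327 -0.945] F [-1.1 -0.  -3.9] w 0.0645 q [-0.54  0.47  0.03  1.69 -0.41  0.86 -0.23]
tilt 19.09 M [-0.73  0.03 -0.01]
plate axis [ 0.0336 -0.9993  0.0185] tilt 1.06 res px 0.02 0.16 65
```

The upper half is free (force is just its weight). Now carry it to the first board slot, turning it by 89°.

```bash
cat >> h.py <<'E'
BC=np.array([.6172,-.0519]);U=np.array([.136,.991]);V=np.array([.991,-.136])
def slot(s,v=-.01):return BC+s*U+v*V
E
python3 -c "
from h import *
s=bench.read_state();R0=Ro.from_quat(s['eef_rot']).as_matrix()
a=step([.55,.37,.23],R0,N=4);p=slot(-.17);print(p)
b=step([p[0],p[1],.2],yawR(-7.8,-69.8),N=16,start=a)
c=bench.get_calibration('top');print(onz(c,[(227,125),(290,115)],.0).round(3))"
```

```text
4 x [-0.00015, -0.01327, -0.03795, 0.0, 0.0, 0.0]
[ 0.58417 -0.21901]
16 x [0.00401, 0.03677, 0.01742, -0.09674, -0.00477, 0.01023]
[[0.75  0.276 0.   ]
 [0.776 0.124 0.   ]]
```

```bash
python3 -c "
from h import *
s=bench.read_state();R0=Ro.from_quat(s['eef_rot']).as_matrix()
a=step([.55,.37,.25],R0,N=4);p=slot(-.17)
b=step([p[0],p[1],.25],R0,N=13,start=a)
b=step([p[0],p[1],.2],yawR(-7.8,-69.8),N=12,start=b)"
```

```text
4 x [-0.00016, -0.0149, -0.04267, 0.0, 0.0, 0.0]
13 x [0.00141, 0.04286, -0.01485, 0.0, 0.0, 0.0]
12 x [0.00019, -0.0017, 0.00429, -0.12899, -0.00635, 0.01364]
```

step_arm(commands=[[-0.0002,-0.0149,-0.0427,0,0,0],[-0.0002,-0.0149,-0.0427,0,0,0],[-0.0002,-0.0149,-0.0427,0,0,0],[-0.0002,-0.0149,-0.0427,0,0,0],[0.0014,0.0429,-0.0149,0,0,0],[0.0014,0.0429,-0.0149,0,0,0],[0.0014,0.0429,-0.0149,0,0,0],[0.0014,0.0429,-0.0149,0,0,0],[0.0014,0.0429,-0.0149,0,0,0],[0.0014,0.0429,-0.0149,0,0,0]])

```text
time: 15.65
ee_pos: [0.5653, 0.096, 0.2503]
eef_rot: [0.986, 0.013, -0.003, -0.166]
ft_force: [2.1, -0.1, -3.0]
width: 0.0641
```

step_arm(commands=[[0.0014,0.0429,-0.0149,0,0,0],[0.0014,0.0429,-0.0149,0,0,0],[0.0014,0.0429,-0.0149,0,0,0],[0.0014,0.0429,-0.0149,0,0,0],[0.0014,0.0429,-0.0149,0,0,0],[0.0014,0.0429,-0.0149,0,0,0],[0.0014,0.0429,-0.0149,0,0,0],[0,0,0,0,0,0]])

```text
time: 16.45
ee_pos: [0.5822, -0.2276, 0.2494]
eef_rot: [0.986, 0.009, -0.003, -0.164]
ft_force: [-0.7, -0.3, -3.8]
width: 0.0646
```

step_arm(commands=[[0.0002,-0.0017,0.0043,-0.129,-0.0063,0.0136],[0.0002,-0.0017,0.0043,-0.129,-0.0063,0.0136],[0.0002,-0.0017,0.0043,-0.129,-0.0063,0.0136],[0.0002,-0.0017,0.0043,-0.129,-0.0063,0.0136],[0.0002,-0.0017,0.0043,-0.129,-0.0063,0.0136],[0.0002,-0.0017,0.0043,-0.129,-0.0063,0.0136],[0.0002,-0.0017,0.0043,-0.129,-0.0063,0.0136],[0.0002,-0.0017,0.0043,-0.129,-0.0063,0.0136],[0.0002,-0.0017,0.0043,-0.129,-0.0063,0.0136],[0.0002,-0.0017,0.0043,-0.129,-0.0063,0.0136],[0.0002,-0.0017,0.0043,-0.129,-0.0063,0.0136],[0.0002,-0.0017,0.0043,-0.129,-0.0063,0.0136]])

```text
time: 17.65
ee_pos: [0.585, -0.2181, 0.1998]
eef_rot: [0.818, -0.055, -0.037, 0.572]
ft_force: [-0.4, -0.4, -4.5]
width: 0.0645
```

```bash
python3 -c "
from h import *
st();tl();p=slot(-.17)
cv2.imwrite('pics/s2.png',bench.camera('scene')[:,:,::-1])
a=step([p[0],p[1],.15],yawR(-7.8,-69.8),N=3);step([p[0],p[1],.065],yawR(-7.8,-69.8),N=5,start=a)"
```

```text
t 17.65 p [ 0.585  -0.2181  0.1998] x [ 0.991 -0.132  0.002] z [-0.124 -0.931 -0.343] F [-0.4 -0.4 -4.5] w 0.0645 q [-0.67  0.69  0.6   1.69  0.81  1.37 -0.63]
tilt -69.76 M [ 1.82 -0.18 -0.04]
3 x [0.00025, -0.01391, 0.00582, 0.00394, -0.00115, 0.00233]
5 x [0.0, -0.01595, 0.00587, 0.0, 0.0, 0.0]
```

View pics/s2.png

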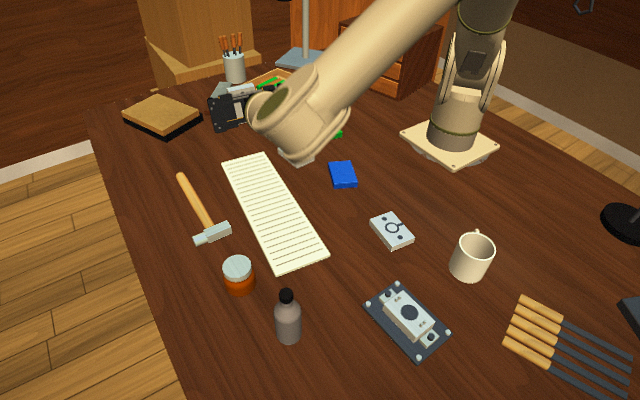

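Scene: the upper half is held upright over the far end of the board, the lower half with its dowels is bare at (408,318), and nothing was disturbed. Lowering.

step_arm(commands=[[0.0002,-0.0139,0.0058,0.0039,-0.0012,0.0023],[0.0002,-0.0139,0.0058,0.0039,-0.0012,0.0023],[0.0002,-0.0139,0.0058,0.0039,-0.0012,0.0023],[0,-0.016,0.0059,0,0,0],[0,-0.016,0.0059,0,0,0],[0,-0.016,0.0059,0,0,0],[0,-0.016,0.0059,0,0,0],[0,-0.016,0.0059,0,0,0],[0,0,0,0,0,0],[0,0,0,0,0,0]])

```text
time: 18.7
ee_pos: [0.585, -0.221, 0.0698]
eef_rot: [0.821, -0.059, -0.038, 0.567]
ft_force: [0.4, -0.6, -2.8]
width: 0.0642
```

```bash
python3 -c "
from h import *
st();tl();p=slot(-.17)
step([p[0],p[1],.0603],yawR(-7.8,-69.8),N=4)"
```

```text
t 18.7 p [ 0.585  -0.221   0.0698] x [ 0.99  -0.141  0.005] z [-0.13  -0.926 -0.355] F [ 0.4 -0.6 -2.8] w 0.0642 q [-0.61  0.9   0.54  1.68  0.75  1.25 -0.78]
tilt -69.01 M [ 1.72 -0.18  0.02]
4 x [-0.00028, -0.00238, 0.0004, -0.00262, 0.00077, -0.00158]
```

step_arm(commands=[[-0.0003,-0.0024,0.0004,-0.0026,0.0008,-0.0016],[-0.0003,-0.0024,0.0004,-0.0026,0.0008,-0.0016],[-0.0003,-0.0024,0.0004,-0.0026,0.0008,-0.0016],[0,-0.0015,0.0003,0,0,0],[0,0,0,0,0,0],[0,0,0,0,0,0]])

```text
time: 19.3
ee_pos: [0.5844, -0.2191, 0.0612]
eef_rot: [0.819, -0.057, -0.038, 0.569]
ft_force: [0.1, 0.1, -4.1]
width: 0.0644
```

```bash
python3 -c "
from h import *
st();tl()"
```

```text
t 19.3 p [ 0.5844 -0.2191  0.0612] x [ 0.991 -0.137  0.002] z [-0.128 -0.928 -0.349] F [ 0.1  0.1 -4.1] w 0.0644 q [-0.62  0.91  0.53  1.68  0.75  1.24 -0.79]
tilt -69.42 M [ 1.77 -0.17 -0.03]
```

step_arm(commands=[[0,-0.0005,0.0002,0,0,0],[0,-0.0005,0.0002,0,0,0],[0,-0.0005,0.0002,0,0,0],[0,-0.0005,0.0002,0,0,0],[0,0,0,0,0,0]])

```text
time: 19.8
ee_pos: [0.5844, -0.2194, 0.0604]
eef_rot: [0.819, -0.057, -0.038, 0.57]
ft_force: [-4.0, 3.8, 8.1]
width: 0.0642
```

step_arm(commands=[[0,0,0,0,0,0],[0,0,0,0,0,0],[0,0,0,0,0,0]], grip_force=5)

```text
time: 20.1
ee_pos: [0.5841, -0.2197, 0.06]
eef_rot: [0.819, -0.057, -0.039, 0.57]
ft_force: [-2.3, 2.0, 6.7]
width: 0.0651
```

step_arm(commands=[[0,0,0,0,0,0],[0,0,0,0,0,0],[0,0,0,0,0,0],[0,0,0,0,0,0],[0,0,0,0,0,0],[0,0,0,0,0,0]], gripper=0.97)

```text
time: 20.7
ee_pos: [0.5844, -0.2191, 0.0589]
eef_rot: [0.819, -0.057, -0.038, 0.569]
ft_force: [0.9, 1.1, -0.2]
width: 0.084
```

step_arm(commands=[[0,0,-0.003,0,0,0],[0,0,-0.005,0,0,0],[0,0,-0.01,0,0,0],[0,0,-0.02,0,0,0],[0,0,-0.03,0,0,0],[0,0,-0.04,0,0,0],[0,0,-0.04,0,0,0],[0,0,0,0,0,0]])

```text
time: 21.5
ee_pos: [0.6058, -0.0742, 0.1112]
eef_rot: [0.821, -0.054, -0.035, 0.567]
ft_force: [-0.0, -0.8, -0.6]
width: 0.0844
```

```bash
python3 -c "
from h import *
st();tl()
cv2.imwrite('pics/w6.png',bench.camera('wrist')[:,:,::-1])"
```

```text
t 21.5 p [ 0.6058 -0.0742  0.1112] x [ 0.992 -0.129  0.004] z [-0.119 -0.928 -0.354] F [-0.  -0.8 -0.6] w 0.0844 q [-0.75  0.88  0.48  1.53  0.66  1.49 -0.75]
tilt -69.11 M [ 1.15 -0.12  0.06]
```

View pics/w6.png

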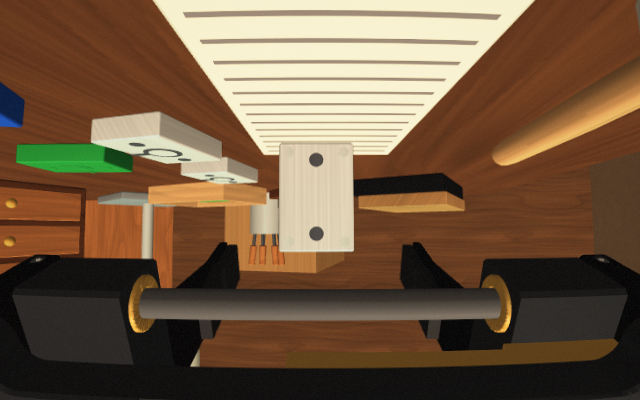

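The upper half stands upright at (316,197) in the wrist view. Next is the half near (0.451,−0.189).

```bash
python3 -c "
from h import *
s=bench.read_state();R0=Ro.from_quat(s['eef_rot']).as_matrix()
a=step([.53,-.1,.25],R0,N=4)
b=step([.47,-.15,.25],yawR(5.7,20),N=12,start=a);step([.447,-.190,.2],yawR(5.7,20),N=2,start=b)"
```

```text
4 x [-0.01769, 0.03545, -0.00472, 0.0, 0.0, 0.0]
12 x [-0.00488, 0.00412, 0.00241, 0.12943, 0.00868, -0.01955]
2 x [-0.01343, 0.02618, 0.01708, 0.0, 0.0, 0.0]
```

step_arm(commands=[[-0.0177,0.0355,-0.0047,0,0,0],[-0.0177,0.0355,-0.0047,0,0,0],[-0.0177,0.0355,-0.0047,0,0,0],[-0.0177,0.0355,-0.0047,0,0,0],[0,0,0,0,0,0]], gripper=1)

```text
time: 22.05
ee_pos: [0.5274, -0.1052, 0.2536]
eef_rot: [0.82, -0.059, -0.038, 0.568]
ft_force: [0.7, -0.2, -0.5]
width: 0.0871
```

step_arm(commands=[[-0.0049,0.0041,0.0024,0.1294,0.0087,-0.0196],[-0.0049,0.0041,0.0024,0.1294,0.0087,-0.0196],[-0.0049,0.0041,0.0024,0.1294,0.0087,-0.0196],[-0.0049,0.0041,0.0024,0.1294,0.0087,-0.0196],[-0.0049,0.0041,0.0024,0.1294,0.0087,-0.0196],[-0.0049,0.0041,0.0024,0.1294,0.0087,-0.0196],[-0.0049,0.0041,0.0024,0.1294,0.0087,-0.0196],[-0.0049,0.0041,0.0024,0.1294,0.0087,-0.0196],[-0.0049,0.0041,0.0024,0.1294,0.0087,-0.0196],[-0.0049,0.0041,0.0024,0.1294,0.0087,-0.0196],[-0.0049,0.0041,0.0024,0.1294,0.0087,-0.0196],[-0.0049,0.0041,0.0024,0.1294,0.0087,-0.0196]])

```text
time: 23.25
ee_pos: [0.4681, -0.1537, 0.2509]
eef_rot: [0.984, 0.046, -0.007, -0.174]
ft_force: [-0.7, 0.1, -0.9]
width: 0.0871
```

step_arm(commands=[[-0.0134,0.0262,0.0171,0,0,0],[-0.0134,0.0262,0.0171,0,0,0],[0,0,0,0,0,0],[0,0,0,0,0,0]])

```text
time: 23.65
ee_pos: [0.4445, -0.1933, 0.2]
eef_rot: [0.984, 0.045, -0.01, -0.172]
ft_force: [0.6, 0.2, 1.4]
width: 0.0871
```

```bash
cat >> h.py <<'E'
def grey(name,save=None,z=.02):
    c=bench.get_calibration(name);im=bench.camera(name)
    if save:cv2.imwrite(save,im[:,:,::-1])
    for k in blobs(im,(85,0,150),(135,60,255),400):print(name,k.reshape(-1,2).mean(0).round(),rect(c,k,z))
E
python3 -c "
from h import *
st();tl();grey('wrist','pics/w7.png');grey('top','pics/t2.png')"
```

```text
t 23.65 p [ 0.4445 -0.1933  0.2   ] x [ 0.996  0.093 -0.004] z [-0.035  0.338 -0.941] F [0.6 0.2 1.4] w 0.0871 q [-0.19  0.26  0.81  1.78 -0.45  1.44  0.84]
tilt 19.75 M [-0.46 -0.   -0.  ]
wrist [327. 247.] [ 450.7 -190.9   23.7   22.7  -84.7]
wrist [327. 245.] [ 450.  -187.9   86.9   61.6  -84.8]
wrist [625. 119.] [757.7 -28.5  34.7  21.2  -0.8]
top [259. 262.] [421.9 185.7  93.2  62.8  82.1]
top [422. 251.] [ 451.2 -189.1   92.9   62.4  -84.7]
top [176. 204.] [552.9 385.6 100.8  52.5 -87.3]
```

View pics/w7.png

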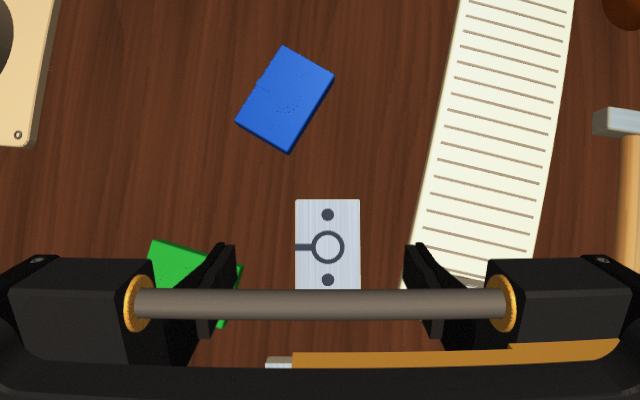

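The grey half with its ring and holes at (327,245) is centred at (0.451,−0.189), matching the top view. It is the described half; blue and green stay. Descending with a 5 mm bias towards the robot for clearance.

```bash
python3 -c "
from h import *
R=yawR(5.5,20)
a=step([.447,-.1975,.08],R,N=4);step([.447,-.1975,.025],R,N=4,start=a)"
```

```text
4 x [0.00027, 0.0115, 0.02802, 0.00078, 0.0003, -0.00022]
4 x [0.0, 0.0047, 0.01292, 0.0, 0.0, 0.0]
```

step_arm(commands=[[0.0003,0.0115,0.028,0.0008,0,0],[0.0003,0.0115,0.028,0.0008,0,0],[0.0003,0.0115,0.028,0.0008,0,0],[0.0003,0.0115,0.028,0.0008,0,0],[0,0,0,0,0,0],[0,0,0,0,0,0]])

```text
time: 24.35
ee_pos: [0.4469, -0.1978, 0.0805]
eef_rot: [0.984, 0.047, -0.009, -0.173]
ft_force: [0.7, 0.2, 0.8]
width: 0.0866
```

```bash
python3 -c "
from h import *
st();R=yawR(5.5,20)
step([.447,-.1975,.025],R,N=4)"
```

```text
t 24.35 p [ 0.4469 -0.1978  0.0805] x [ 0.995  0.095 -0.002] z [-0.034  0.34  -0.94 ] F [0.7 0.2 0.8] w 0.0866 q [-0.11  0.44  0.75  1.88 -0.58  1.25  1.  ]
4 x [5e-05, 0.00468, 0.01307, 0.0, 0.00042, -0.00027]
```

step_arm(commands=[[0,0.0047,0.0131,0,0.0004,0],[0,0.0047,0.0131,0,0.0004,0],[0,0.0047,0.0131,0,0.0004,0],[0,0.0047,0.0131,0,0.0004,0],[0,0,0,0,0,0],[0,0,0,0,0,0]])

```text
time: 24.95
ee_pos: [0.4458, -0.1979, 0.0236]
eef_rot: [0.984, 0.046, -0.009, -0.174]
ft_force: [0.7, 0.3, -0.4]
width: 0.0867
```

step_arm(commands=[[0,0,0,0,0,0],[0,0,0,0,0,0],[0,0,0,0,0,0],[0,0,0,0,0,0],[0,0,0,0,0,0],[0,0,0,0,0,0],[0,0,0,0,0,0],[0,0,0,0,0,0]], gripper=0.6, grip_force=20)

```text
time: 25.75
ee_pos: [0.4466, -0.1979, 0.0241]
eef_rot: [0.984, 0.046, -0.008, -0.173]
ft_force: [2.6, 0.3, 3.2]
width: 0.0646
```

step_arm(commands=[[0,0,0,0,0,0],[0,0,0,0,0,0],[0,0,0,0,0,0]], grip_force=60)

```text
time: 26.05
ee_pos: [0.4466, -0.1979, 0.0241]
eef_rot: [0.984, 0.046, -0.008, -0.173]
ft_force: [3.8, 1.0, 5.4]
width: 0.0646
```

```bash
python3 -c "
from h import *
st();tl();s=bench.read_state();R0=Ro.from_quat(s['eef_rot']).as_matrix()
t=np.degrees(np.arctan2(R0[1,2],-R0[2,2]))
a=step([.447,-.1975,.25],R0,N=6);p=slot(-.115);print(p)
b=step([p[0],p[1],.25],R0,N=4,start=a)
R=yawR(-7.8,t-90);b=step([p[0],p[1],.2],R,N=12,start=b);b=step([p[0],p[1],.075],R,N=4,start=b)"
```

```text
t 26.05 p [ 0.4466 -0.1979  0.0241] x [0.996 0.094 0.   ] z [-0.032  0.341 -0.94 ] F [3.8 1.  5.4] w 0.0646 q [-0.07  0.53  0.71  1.9  -0.66  1.17  1.08]
tilt 19.92 M [ 0.13 -0.88 -0.32]
6 x [8e-05, -0.01293, -0.03535, 0.0, 0.0, 0.0]
[ 0.59165  -0.164505]
4 x [0.03678, -0.00452, 0.00165, 0.0, 0.0, 0.0]
12 x [0.00027, -0.00168, 0.00431, -0.13039, -0.00904, 0.0193]
4 x [0.0, -0.02938, 0.01065, 0.0, 0.0, 0.0]
```

```bash
python3 -c "
from h import *
s=bench.read_state();R0=Ro.from_quat(s['eef_rot']).as_matrix()
a=step([.447,-.1975,.25],R0,N=6);p=slot(-.105);print(p)
b=step([p[0],p[1],.25],R0,N=4,start=a)
R=yawR(-7.8,-70);b=step([p[0],p[1],.2],R,N=12,start=b);b=step([p[0],p[1],.08],R,N=4,start=b)"
```

```text
6 x [8e-05, -0.01293, -0.03535, 0.0, 0.0, 0.0]
[ 0.59301  -0.154595]
4 x [0.03735, -0.0068, 0.00249, 0.0, 0.0, 0.0]
12 x [0.00027, -0.00167, 0.00431, -0.13028, -0.00903, 0.01931]
4 x [0.0, -0.02819, 0.01026, 0.0, 0.0, 0.0]
```

step_arm(commands=[[0,-0.0034,-0.0094,0,0,0],[0,-0.013,-0.0353,0,0,0],[0,-0.013,-0.0353,0,0,0],[0,-0.013,-0.0353,0,0,0],[0,-0.013,-0.0353,0,0,0],[0,-0.013,-0.0353,0,0,0],[0,-0.0095,-0.026,0,0,0],[0.0374,-0.0068,0.0025,0,0,0],[0.0374,-0.0068,0.0025,0,0,0],[0.0374,-0.0068,0.0025,0,0,0],[0.0374,-0.0068,0.0025,0,0,0],[0,0,0,0,0,0]])

```text
time: 27.25
ee_pos: [0.595, -0.1507, 0.2472]
eef_rot: [0.984, 0.049, -0.011, -0.174]
ft_force: [-0.8, 1.3, -3.6]
width: 0.0644
```

step_arm(commands=[[0.0003,-0.0017,0.0043,-0.1303,-0.009,0.0193],[0.0003,-0.0017,0.0043,-0.1303,-0.009,0.0193],[0.0003,-0.0017,0.0043,-0.1303,-0.009,0.0193],[0.0003,-0.0017,0.0043,-0.1303,-0.009,0.0193],[0.0003,-0.0017,0.0043,-0.1303,-0.009,0.0193],[0.0003,-0.0017,0.0043,-0.1303,-0.009,0.0193],[0.0003,-0.0017,0.0043,-0.1303,-0.009,0.0193],[0.0003,-0.0017,0.0043,-0.1303,-0.009,0.0193],[0.0003,-0.0017,0.0043,-0.1303,-0.009,0.0193],[0.0003,-0.0017,0.0043,-0.1303,-0.009,0.0193],[0.0003,-0.0017,0.0043,-0.1303,-0.009,0.0193],[0.0003,-0.0017,0.0043,-0.1303,-0.009,0.0193]])

```text
time: 28.45
ee_pos: [0.5927, -0.1532, 0.1994]
eef_rot: [0.816, -0.055, -0.039, 0.574]
ft_force: [-0.1, -0.5, -3.4]
width: 0.0641
```

```bash
python3 -c "
from h import *
st();tl();p=slot(-.105)
R=yawR(-7.8,-70);b=step([p[0],p[1],.16],R,N=2);b=step([p[0],p[1],.08],R,N=4,start=b)"
```

```text
t 28.45 p [ 0.5927 -0.1532  0.1994] x [ 0.991 -0.135  0.   ] z [-0.127 -0.933 -0.337] F [-0.1 -0.5 -3.4] w 0.0641 q [-1.03  0.98  1.08  1.64  0.38  1.27 -0.38]
tilt -70.14 M [ 1.78 -0.25  0.04]
2 x [0.00025, -0.0183, 0.00729, 0.00269, -0.00052, -2e-05]
4 x [0.0, -0.01879, 0.00684, 0.0, 0.0, 0.0]
```

step_arm(commands=[[0.0002,-0.0183,0.0073,0.0027,-0.0005,0],[0.0002,-0.0183,0.0073,0.0027,-0.0005,0],[0,-0.0188,0.0068,0,0,0],[0,-0.0188,0.0068,0,0,0],[0,-0.0188,0.0068,0,0,0],[0,-0.0188,0.0068,0,0,0],[0,0,0,0,0,0],[0,0,0,0,0,0]])

```text
time: 29.25
ee_pos: [0.5931, -0.1548, 0.0803]
eef_rot: [0.818, -0.056, -0.04, 0.571]
ft_force: [0.1, -0.3, -2.7]
width: 0.0645
```

```bash
python3 -c "
from h import *
st();tl();p=slot(-.105)
cv2.imwrite('pics/w8.png',bench.camera('wrist')[:,:,::-1])
R=yawR(-7.8,-70);b=step([p[0],p[1],.070],R,N=4)"
```

```text
t 29.25 p [ 0.5931 -0.1548  0.0803] x [ 0.991 -0.136 -0.001] z [-0.128 -0.929 -0.346] F [ 0.1 -0.3 -2.7] w 0.0645 q [-0.97  1.14  0.96  1.64  0.3   1.18 -0.5 ]
tilt -69.59 M [ 1.72 -0.21 -0.02]
4 x [-8e-05, -0.00257, 0.00089, -0.00112, 0.0002, -3e-05]
```

Accurate. Lower to contact, then release as before.

step_arm(commands=[[0,-0.0026,0.0009,-0.0011,0,0],[0,-0.0026,0.0009,-0.0011,0,0],[0,-0.0026,0.0009,-0.0011,0,0],[0,-0.0026,0.0009,-0.0011,0,0],[0,-0.0007,0.0003,0,0,0],[0,-0.0007,0.0003,0,0,0],[0,0,0,0,0,0]])

```text
time: 30.0
ee_pos: [0.593, -0.1545, 0.0675]
eef_rot: [0.817, -0.056, -0.04, 0.572]
ft_force: [-0.5, -1.0, -3.5]
width: 0.0647
```

step_arm(commands=[[0,-0.0005,0.0002,0,0,0],[0,-0.0005,0.0002,0,0,0],[0,0,0,0,0,0]])

```text
time: 30.3
ee_pos: [0.593, -0.1546, 0.0674]
eef_rot: [0.817, -0.056, -0.04, 0.573]
ft_force: [-2.2, 3.8, 5.5]
width: 0.0648
```

step_arm(commands=[[0,0,0,0,0,0],[0,0,0,0,0,0],[0,0,0,0,0,0]], grip_force=5)

```text
time: 30.6
ee_pos: [0.593, -0.1548, 0.0673]
eef_rot: [0.817, -0.056, -0.04, 0.572]
ft_force: [-2.1, 2.8, 5.1]
width: 0.0651
```

step_arm(commands=[[0,0,0,0,0,0],[0,0,0,0,0,0],[0,0,0,0,0,0],[0,0,0,0,0,0],[0,0,0,0,0,0],[0,0,0,0,0,0]], gripper=0.97)

```text
time: 31.2
ee_pos: [0.593, -0.1545, 0.0664]
eef_rot: [0.817, -0.056, -0.04, 0.572]
ft_force: [-0.8, -0.2, 0.7]
width: 0.0837
```

step_arm(commands=[[0,0,-0.003,0,0,0],[0,0,-0.005,0,0,0],[0,0,-0.01,0,0,0],[0,0,-0.02,0,0,0],[0,0,-0.03,0,0,0],[0,0,-0.04,0,0,0],[0,0,-0.04,0,0,0],[0,0,0,0,0,0]])

```text
time: 32.0
ee_pos: [0.6147, -0.0096, 0.118]
eef_rot: [0.819, -0.053, -0.036, 0.57]
ft_force: [0.6, -0.2, -1.3]
width: 0.0843
```

```bash
python3 -c "
from h import *
st();tl();grey('top','pics/t3.png')
s=bench.read_state();R0=Ro.from_quat(s['eef_rot']).as_matrix()
cv2.imwrite('pics/w9.png',bench.camera('wrist')[:,:,::-1])
a=step([.57,-.05,.25],R0,N=4)
b=step([.47,-.2,.25],yawR(5.5,20),N=12,start=a);step([.437,-.352,.2],yawR(5.5,20),N=5,start=b)"
```

```text
t 32.0 p [ 0.6147 -0.0096  0.118 ] x [ 0.992 -0.128  0.001] z [-0.119 -0.93  -0.347] F [ 0.6 -0.2 -1.3] w 0.0843 q [-1.07  1.13  0.94  1.44  0.25  1.45 -0.48]
tilt -69.56 M [ 1.09 -0.12 -0.03]
top [259. 262.] [422.  185.6  92.7  62.7  82.2]
top [491. 259.] [ 437.  -352.6   92.3   63.1  -84.4]
4 x [-0.00939, 0.03461, -0.00197, 0.0004, 0.0008, -6e-05]
12 x [-0.00797, 0.01228, 0.00702, 0.13003, 0.00881, -0.01909]
5 x [-0.00948, 0.03126, -0.00074, 0.0, 0.0, 0.0]
```

View pics/w9.png

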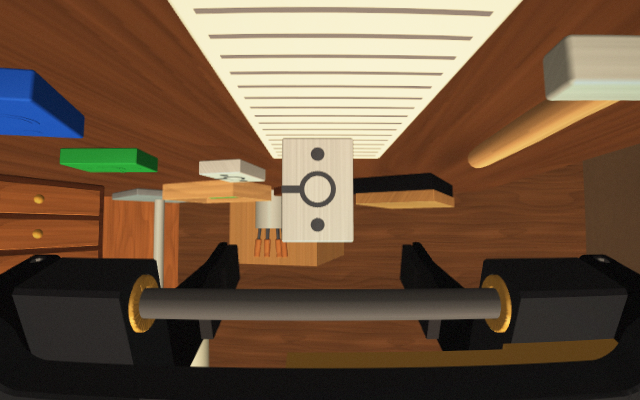

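Second half stands upright at (317,190). On to the half at (0.437,−0.353).

step_arm(commands=[[-0.0094,0.0346,-0.002,0,0,0],[-0.0094,0.0346,-0.002,0,0,0],[-0.0094,0.0346,-0.002,0,0,0],[-0.0094,0.0346,-0.002,0,0,0],[0,0,0,0,0,0]], gripper=1)

```text
time: 32.6
ee_pos: [0.5683, -0.054, 0.2537]
eef_rot: [0.817, -0.059, -0.039, 0.572]
ft_force: [0.1, 0.2, 0.6]
width: 0.0869
```

step_arm(commands=[[-0.008,0.0123,0.007,0.13,0.0088,-0.0191],[-0.008,0.0123,0.007,0.13,0.0088,-0.0191],[-0.008,0.0123,0.007,0.13,0.0088,-0.0191],[-0.008,0.0123,0.007,0.13,0.0088,-0.0191],[-0.008,0.0123,0.007,0.13,0.0088,-0.0191],[-0.008,0.0123,0.007,0.13,0.0088,-0.0191],[-0.008,0.0123,0.007,0.13,0.0088,-0.0191],[-0.008,0.0123,0.007,0.13,0.0088,-0.0191],[-0.008,0.0123,0.007,0.13,0.0088,-0.0191],[-0.008,0.0123,0.007,0.13,0.0088,-0.0191],[-0.008,0.0123,0.007,0.13,0.0088,-0.0191],[-0.008,0.0123,0.007,0.13,0.0088,-0.0191]])

```text
time: 33.8
ee_pos: [0.4691, -0.1984, 0.2528]
eef_rot: [0.987, 0.042, -0.011, -0.158]
ft_force: [0.4, 0.2, 0.2]
width: 0.0869
```

step_arm(commands=[[-0.0095,0.0313,-0.0007,0,0,0],[-0.0095,0.0313,-0.0007,0,0,0],[-0.0095,0.0313,-0.0007,0,0,0],[-0.0095,0.0313,-0.0007,0,0,0],[-0.0095,0.0313,-0.0007,0,0,0],[0,0,0,0,0,0],[0,0,0,0,0,0]])

```text
time: 34.5
ee_pos: [0.4336, -0.3517, 0.2078]
eef_rot: [0.987, 0.04, -0.013, -0.156]
ft_force: [-0.2, 0.1, 0.2]
width: 0.087
```

```bash
python3 -c "
from h import *
st();tl();grey('wrist','pics/w10.png')
R=yawR(5.6,20)
step([.438,-.3605,.08],R,N=4)"
```

```text
t 34.5 p [ 0.4336 -0.3517  0.2078] x [ 0.996  0.084 -0.012] z [-0.037  0.306 -0.951] F [-0.2  0.1  0.2] w 0.087 q [-0.    0.57  1.03  1.54 -0.61  1.61  1.18]
tilt 17.83 M [-0.41 -0.06 -0.02]
wrist [325. 245.] [ 435.8 -354.6   24.3   23.3  -85.3]
wrist [324. 244.] [ 435.6 -353.2   90.1   61.8  -85.1]
wrist [527.  96.] [ 634.6 -183.3   82.5   22.8   -8. ]
wrist [536.  38.] [ 643.4 -118.7   82.5   22.6   -8. ]
4 x [0.00091, 0.01263, 0.02958, 0.00898, 0.00169, -0.0038]
```

step_arm(commands=[[0.0009,0.0126,0.0296,0.009,0.0017,-0.0038],[0.0009,0.0126,0.0296,0.009,0.0017,-0.0038],[0.0009,0.0126,0.0296,0.009,0.0017,-0.0038],[0.0009,0.0126,0.0296,0.009,0.0017,-0.0038],[0,0,0,0,0,0],[0,0,0,0,0,0]])

```text
time: 35.15
ee_pos: [0.4387, -0.36, 0.0813]
eef_rot: [0.984, 0.049, -0.008, -0.173]
ft_force: [-0.1, 0.1, 0.8]
width: 0.0873
```

```bash
python3 -c "
from h import *
st();tl()
R=yawR(5.6,20)
step([.4375,-.3605,.025],R,N=4)"
```

```text
t 35.15 p [ 0.4387 -0.36    0.0813] x [0.995 0.099 0.001] z [-0.033  0.34  -0.94 ] F [-0.1  0.1  0.8] w 0.0873 q [ 0.1   0.73  0.92  1.6  -0.73  1.46  1.3 ]
tilt 19.87 M [-0.44 -0.   -0.  ]
4 x [-0.00032, 0.00489, 0.01321, 0.00017, 4e-05, 0.00049]
```

step_arm(commands=[[-0.0003,0.0049,0.0132,0,0,0.0005],[-0.0003,0.0049,0.0132,0,0,0.0005],[-0.0003,0.0049,0.0132,0,0,0.0005],[-0.0003,0.0049,0.0132,0,0,0.0005],[0,0,0,0,0,0],[0,0,0,0,0,0]])

```text
time: 35.75
ee_pos: [0.4369, -0.3612, 0.024]
eef_rot: [0.984, 0.048, -0.009, -0.173]
ft_force: [-0.1, -0.2, 0.3]
width: 0.0868
```

step_arm(commands=[[0,0,0,0,0,0],[0,0,0,0,0,0],[0,0,0,0,0,0],[0,0,0,0,0,0],[0,0,0,0,0,0],[0,0,0,0,0,0],[0,0,0,0,0,0],[0,0,0,0,0,0]], gripper=0.6, grip_force=20)

```text
time: 36.55
ee_pos: [0.4373, -0.3613, 0.0245]
eef_rot: [0.984, 0.048, -0.008, -0.173]
ft_force: [-0.3, 0.1, 4.2]
width: 0.0648
```

step_arm(commands=[[0,0,0,0,0,0],[0,0,0,0,0,0],[0,0,0,0,0,0]], grip_force=60)

```text
time: 36.85
ee_pos: [0.4373, -0.3613, 0.0245]
eef_rot: [0.984, 0.048, -0.008, -0.173]
ft_force: [-0.4, 0.0, 5.0]
width: 0.0645
```

```bash
python3 -c "
from h import *
st();tl();s=bench.read_state();R0=Ro.from_quat(s['eef_rot']).as_matrix();p0=np.array(s['ee_pos'])
a=step(p0+[0,0,.235],R0,N=6);p=slot(-.055);print(p)
b=step([p[0],p[1],.26],R0,N=7,start=a)
R=yawR(-7.8,-70);b=step([p[0],p[1],.2],R,N=12,start=b)"
```

```text
t 36.85 p [ 0.4373 -0.3613  0.0245] x [0.995 0.097 0.   ] z [-0.033  0.34  -0.94 ] F [-0.4  0.   5. ] w 0.0645 q [ 0.13  0.8   0.87  1.63 -0.78  1.38  1.34]
tilt 19.86 M [ 0.   -0.   -0.03]
6 x [2e-05, -0.01336, -0.03682, 0.0, 0.0, 0.0]
[ 0.59981  -0.105045]
7 x [0.02665, -0.03215, 0.0116, 0.0, 0.0, 0.0]
12 x [0.00033, -0.00201, 0.00517, -0.13018, -0.00917, 0.01952]
```

step_arm(commands=[[0,-0.0034,-0.0094,0,0,0],[0,-0.0134,-0.0368,0,0,0],[0,-0.0134,-0.0368,0,0,0],[0,-0.0134,-0.0368,0,0,0],[0,-0.0134,-0.0368,0,0,0],[0,-0.0134,-0.0368,0,0,0],[0,-0.01,-0.0274,0,0,0],[0,0,0,0,0,0]])

```text
time: 37.65
ee_pos: [0.4373, -0.3623, 0.2631]
eef_rot: [0.984, 0.048, -0.006, -0.171]
ft_force: [-0.3, -0.8, -3.7]
width: 0.0645
```

step_arm(commands=[[0.0267,-0.0322,0.0116,0,0,0],[0.0267,-0.0322,0.0116,0,0,0],[0.0267,-0.0322,0.0116,0,0,0],[0.0267,-0.0322,0.0116,0,0,0],[0.0267,-0.0322,0.0116,0,0,0],[0.0267,-0.0322,0.0116,0,0,0],[0.0267,-0.0322,0.0116,0,0,0],[0,0,0,0,0,0]])

```text
time: 38.45
ee_pos: [0.6023, -0.0967, 0.2579]
eef_rot: [0.983, 0.053, -0.01, -0.174]
ft_force: [0.2, -0.2, -3.7]
width: 0.0644
```

step_arm(commands=[[0.0003,-0.002,0.0052,-0.1302,-0.0092,0.0195],[0.0003,-0.002,0.0052,-0.1302,-0.0092,0.0195],[0.0003,-0.002,0.0052,-0.1302,-0.0092,0.0195],[0.0003,-0.002,0.0052,-0.1302,-0.0092,0.0195],[0.0003,-0.002,0.0052,-0.1302,-0.0092,0.0195],[0.0003,-0.002,0.0052,-0.1302,-0.0092,0.0195],[0.0003,-0.002,0.0052,-0.1302,-0.0092,0.0195],[0.0003,-0.002,0.0052,-0.1302,-0.0092,0.0195],[0.0003,-0.002,0.0052,-0.1302,-0.0092,0.0195],[0.0003,-0.002,0.0052,-0.1302,-0.0092,0.0195],[0.0003,-0.002,0.0052,-0.1302,-0.0092,0.0195],[0.0003,-0.002,0.0052,-0.1302,-0.0092,0.0195]])

```text
time: 39.65
ee_pos: [0.5996, -0.1039, 0.1982]
eef_rot: [0.816, -0.055, -0.039, 0.574]
ft_force: [0.6, 0.4, -3.6]
width: 0.0646
```

```bash
python3 -c "
from h import *
st();tl();p=slot(-.055)
R=yawR(-7.8,-70);b=step([p[0],p[1],.16],R,N=2);b=step([p[0],p[1],.08],R,N=4,start=b)"
```

```text
t 39.65 p [ 0.5996 -0.1039  0.1982] x [ 0.991 -0.134 -0.001] z [-0.127 -0.933 -0.338] F [ 0.6  0.4 -3.6] w 0.0646 q [-1.14  1.19  1.28  1.58  0.1   1.3  -0.2 ]
tilt -70.09 M [ 1.74 -0.24  0.02]
2 x [0.00018, -0.01778, 0.00701, 0.00223, -0.00049, 0.00088]
4 x [0.0, -0.01879, 0.00684, 0.0, 0.0, 0.0]
```

step_arm(commands=[[0.0002,-0.0178,0.007,0.0022,-0.0005,0.0009],[0.0002,-0.0178,0.007,0.0022,-0.0005,0.0009],[0,-0.0188,0.0068,0,0,0],[0,-0.0188,0.0068,0,0,0],[0,-0.0188,0.0068,0,0,0],[0,-0.0188,0.0068,0,0,0],[0,0,0,0,0,0],[0,0,0,0,0,0]])

```text
time: 40.45
ee_pos: [0.6001, -0.1053, 0.0816]
eef_rot: [0.818, -0.057, -0.039, 0.571]
ft_force: [-0.6, 0.5, -2.4]
width: 0.0642
```

```bash
python3 -c "
from h import *
st();tl();p=slot(-.055)
R=yawR(-7.8,-70);b=step([p[0],p[1],.070],R,N=4)"
```

```text
t 40.45 p [ 0.6001 -0.1053  0.0816] x [ 0.991 -0.137  0.001] z [-0.128 -0.93  -0.345] F [-0.6  0.5 -2.4] w 0.0642 q [-1.1   1.32  1.16  1.58  0.02  1.23 -0.32]
tilt -69.63 M [ 1.69 -0.21  0.06]
4 x [-8e-05, -0.00275, 0.00094, -0.00084, 0.00028, -0.00025]
```

step_arm(commands=[[0,-0.0028,0.0009,-0.0008,0,0],[0,-0.0028,0.0009,-0.0008,0,0],[0,-0.0028,0.0009,-0.0008,0,0],[0,-0.0028,0.0009,-0.0008,0,0],[0,-0.0007,0.0003,0,0,0],[0,-0.0007,0.0003,0,0,0],[0,0,0,0,0,0]])

```text
time: 41.15
ee_pos: [0.6, -0.1048, 0.0681]
eef_rot: [0.817, -0.057, -0.039, 0.572]
ft_force: [0.3, 0.2, -3.1]
width: 0.0643
```

step_arm(commands=[[0,-0.0005,0.0002,0,0,0],[0,-0.0005,0.0002,0,0,0],[0,0,0,0,0,0]])

```text
time: 41.45
ee_pos: [0.6, -0.1049, 0.0674]
eef_rot: [0.817, -0.057, -0.039, 0.572]
ft_force: [-1.9, 1.3, 0.0]
width: 0.0648
```

Contact. Release and retreat.

step_arm(commands=[[0,-0.0003,0.0001,0,0,0],[0,0,0,0,0,0],[0,0,0,0,0,0]], grip_force=5)

```text
time: 41.75
ee_pos: [0.6, -0.105, 0.0673]
eef_rot: [0.817, -0.057, -0.039, 0.572]
ft_force: [-1.5, 2.2, 3.3]
width: 0.065
```

step_arm(commands=[[0,0,0,0,0,0],[0,0,0,0,0,0],[0,0,0,0,0,0],[0,0,0,0,0,0],[0,0,0,0,0,0],[0,0,0,0,0,0]], gripper=0.97)

```text
time: 42.35
ee_pos: [0.6, -0.1048, 0.0666]
eef_rot: [0.817, -0.057, -0.039, 0.572]
ft_force: [0.5, 0.3, -0.1]
width: 0.0842
```

step_arm(commands=[[0,0,-0.003,0,0,0],[0,0,-0.005,0,0,0],[0,0,-0.01,0,0,0],[0,0,-0.02,0,0,0],[0,0,-0.03,0,0,0],[0,0,-0.04,0,0,0],[0,0,-0.04,0,0,0],[0,0,0,0,0,0]])

```text
time: 43.15
ee_pos: [0.6216, 0.0399, 0.1188]
eef_rot: [0.819, -0.054, -0.035, 0.571]
ft_force: [-0.2, -0.3, -0.6]
width: 0.0841
```

```bash
python3 -c "
from h import *
st();tl();grey('top','pics/t4.png');grey('wrist','pics/w11.png')
s=bench.read_state();R0=Ro.from_quat(s['eef_rot']).as_matrix();p0=np.array(s['ee_pos'])
a=step([.57,.05,.25],R0,N=4)
b=step([.48,.14,.25],yawR(-7.8,20),N=11,start=a);step([.422,.186,.2],yawR(-7.8,20),N=3,start=b)"
```

```text
t 43.15 p [0.6216 0.0399 0.1188] x [ 0.992 -0.128  0.003] z [-0.119 -0.931 -0.346] F [-0.2 -0.3 -0.6] w 0.0841 q [-1.16  1.32  1.16  1.35  0.01  1.51 -0.33]
tilt -69.61 M [ 1.07 -0.12  0.05]
top [248. 265.] [413.2 209.7  93.1  62.6  82.2]
4 x [-0.01277, 0.03033, -0.01341, 0.0, 0.0, 0.0]
11 x [-0.00922, -0.00679, -0.00378, 0.14264, -0.00015, 4e-05]
3 x [-0.02124, -0.00611, 0.01996, 0.0, 0.0, 0.0]
```

View pics/t4.png

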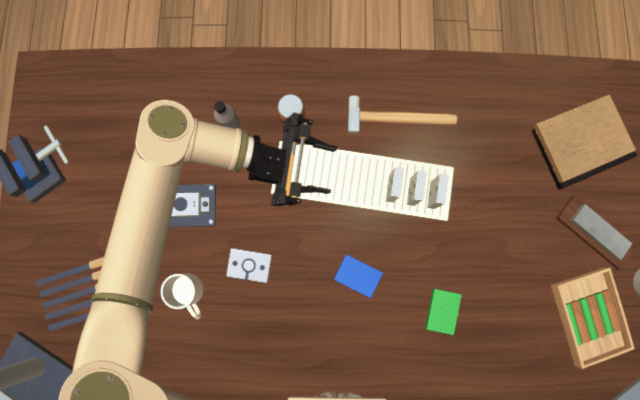

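Three plates stand on the board at (395,184), (417,187) and (438,190). The remaining half was knocked, now at (0.413,0.210), so I'll re-measure from close by.

step_arm(commands=[[-0.0128,0.0303,-0.0134,0,0,0],[-0.0128,0.0303,-0.0134,0,0,0],[-0.0128,0.0303,-0.0134,0,0,0],[-0.0128,0.0303,-0.0134,0,0,0],[0,0,0,0,0,0]], gripper=1)

```text
time: 43.75
ee_pos: [0.5689, 0.0482, 0.2535]
eef_rot: [0.818, -0.058, -0.038, 0.571]
ft_force: [1.3, 0.9, -0.1]
width: 0.0872
```

step_arm(commands=[[-0.0092,-0.0068,-0.0038,0.1426,0,0],[-0.0092,-0.0068,-0.0038,0.1426,0,0],[-0.0092,-0.0068,-0.0038,0.1426,0,0],[-0.0092,-0.0068,-0.0038,0.1426,0,0],[-0.0092,-0.0068,-0.0038,0.1426,0,0],[-0.0092,-0.0068,-0.0038,0.1426,0,0],[-0.0092,-0.0068,-0.0038,0.1426,0,0],[-0.0092,-0.0068,-0.0038,0.1426,0,0],[-0.0092,-0.0068,-0.0038,0.1426,0,0],[-0.0092,-0.0068,-0.0038,0.1426,0,0],[-0.0092,-0.0068,-0.0038,0.1426,0,0],[0,0,0,0,0,0]])

```text
time: 44.95
ee_pos: [0.4838, 0.1316, 0.2472]
eef_rot: [0.987, -0.071, 0.008, -0.141]
ft_force: [0.1, -0.6, 0.4]
width: 0.0872
```

```bash
python3 -c "
from h import *
st();tl()
step([.412,.202,.2],yawR(-7.8,20),N=4)"
```

```text
t 44.95 p [0.4838 0.1316 0.2472] x [ 0.99  -0.143 -0.003] z [ 0.037  0.276 -0.96 ] F [ 0.1 -0.6  0.4] w 0.0872 q [-1.53 -0.21  1.25  1.9  -0.06  1.19 -0.4 ]
tilt 16.06 M [-0.44  0.12 -0.03]
4 x [-0.0202, -0.01063, 0.0158, 0.01663, 0.00023, -0.00195]
```

step_arm(commands=[[-0.0202,-0.0106,0.0158,0.0166,0,-0.002],[-0.0202,-0.0106,0.0158,0.0166,0,-0.002],[-0.0202,-0.0106,0.0158,0.0166,0,-0.002],[-0.0202,-0.0106,0.0158,0.0166,0,-0.002],[0,0,0,0,0,0],[0,0,0,0,0,0]])

```text
time: 45.55
ee_pos: [0.4121, 0.2031, 0.1971]
eef_rot: [0.984, -0.064, 0.012, -0.164]
ft_force: [0.6, -0.8, 0.7]
width: 0.087
```

```bash
python3 -c "
from h import *
st();tl();grey('wrist','pics/w12.png');grey('top','pics/t5.png')
R=yawR(-7.8,20)
step([.412,.202,.08],R,N=4)"
```

```text
t 45.55 p [0.4121 0.2031 0.1971] x [ 0.992 -0.13   0.003] z [ 0.044  0.321 -0.946] F [ 0.6 -0.8  0.7] w 0.087 q [-1.44 -0.31  0.97  2.11 -0.02  1.02 -0.59]
tilt 18.73 M [-0.5   0.06 -0.04]
wrist [320. 241.] [412.7 208.3  24.5  24.5  -7.5]
wrist [319. 241.] [412.7 208.4  91.2  61.9  82.5]
wrist [436.  52.] [556.5 383.4 102.4  54.1 -87.8]
top [183. 204.] [552.3 373.6 125.2  52.1 -89. ]
4 x [-0.00033, 0.01006, 0.02778, 0.00422, -0.00047, 0.00138]
```

The wrist and top views agree: the grey half is at (0.413,0.209). Descending.

step_arm(commands=[[-0.0003,0.0101,0.0278,0.0042,-0.0005,0.0014],[-0.0003,0.0101,0.0278,0.0042,-0.0005,0.0014],[-0.0003,0.0101,0.0278,0.0042,-0.0005,0.0014],[-0.0003,0.0101,0.0278,0.0042,-0.0005,0.0014],[0,0,0,0,0,0],[0,0,0,0,0,0]])

```text
time: 46.25
ee_pos: [0.4086, 0.2023, 0.0921]
eef_rot: [0.983, -0.066, 0.007, -0.171]
ft_force: [-0.1, -0.6, -0.1]
width: 0.0867
```

```bash
python3 -c "
from h import *
st();tl()
R=yawR(-7.8,20)
step([.412,.2012,.025],R,N=4)"
```

```text
t 46.25 p [0.4086 0.2023 0.0921] x [ 0.991 -0.131 -0.009] z [ 0.036  0.334 -0.942] F [-0.1 -0.6 -0.1] w 0.0867 q [-1.61 -0.02  1.3   2.24 -0.41  0.81 -0.17]
tilt 19.55 M [-0.53  0.06 -0.01]
4 x [0.00098, 0.00583, 0.01572, 0.00153, 0.00248, 0.00025]
```

step_arm(commands=[[0.001,0.0058,0.0157,0.0015,0.0025,0],[0.001,0.0058,0.0157,0.0015,0.0025,0],[0.001,0.0058,0.0157,0.0015,0.0025,0],[0,0,0,0,0,0]])

```text
time: 46.65
ee_pos: [0.41, 0.2029, 0.0421]
eef_rot: [0.982, -0.066, 0.009, -0.175]
ft_force: [0.3, -0.9, 0.6]
width: 0.0869
```

```bash
python3 -c "
from h import *
st();tl()
R=yawR(-7.8,20)
step([.412,.2012,.025],R,N=4)"
```

```text
t 46.65 p [0.41   0.2029 0.0421] x [ 0.991 -0.133 -0.005] z [ 0.041  0.343 -0.938] F [ 0.3 -0.9  0.6] w 0.0869 q [-1.39  0.25  1.15  2.27 -0.82  0.81  0.2 ]
tilt 20.08 M [-0.47  0.06 -0.02]
4 x [0.00057, 0.0018, 0.00389, -0.00092, 0.00143, 0.00022]
```

Tracking fine again, with the joints moving away from their limits. Finish and grip.

step_arm(commands=[[0.0006,0.0018,0.0039,-0.0009,0.0014,0],[0.0006,0.0018,0.0039,-0.0009,0.0014,0],[0.0006,0.0018,0.0039,-0.0009,0.0014,0],[0.0006,0.0018,0.0039,-0.0009,0.0014,0],[0,0,0,0,0,0],[0,0,0,0,0,0]])

```text
time: 47.25
ee_pos: [0.4122, 0.2016, 0.0247]
eef_rot: [0.983, -0.066, 0.012, -0.173]
ft_force: [-0.3, -0.3, -0.6]
width: 0.0871
```

```bash
python3 -c "
from h import *
st();tl()
R=yawR(-7.8,20)
step([.412,.2012,.0245],R,N=1)"
```

```text
t 47.25 p [0.4122 0.2016 0.0247] x [ 0.991 -0.134  0.001] z [ 0.047  0.339 -0.94 ] F [-0.3 -0.3 -0.6] w 0.0871 q [-1.33  0.31  1.1   2.28 -0.9   0.79  0.27]
tilt 19.81 M [-0.5   0.13  0.04]
1 x [-0.00014, 0.00043, 0.0, 0.00021, -0.0009, 0.0019]
```

step_arm(commands=[[0,0,0,0,0,0],[0,0,0,0,0,0],[0,0,0,0,0,0],[0,0,0,0,0,0],[0,0,0,0,0,0],[0,0,0,0,0,0],[0,0,0,0,0,0],[0,0,0,0,0,0]], gripper=0.6, grip_force=20)

```text
time: 48.05
ee_pos: [0.4123, 0.2017, 0.0247]
eef_rot: [0.983, -0.066, 0.012, -0.173]
ft_force: [-1.0, 0.4, 1.4]
width: 0.0645
```

step_arm(commands=[[0,0,0,0,0,0],[0,0,0,0,0,0],[0,0,0,0,0,0]], grip_force=60)

```text
time: 48.35
ee_pos: [0.4123, 0.2017, 0.0247]
eef_rot: [0.983, -0.066, 0.013, -0.173]
ft_force: [0.8, 0.2, 1.7]
width: 0.0645
```

```bash
python3 -c "
from h import *
st();tl();s=bench.read_state();R0=Ro.from_quat(s['eef_rot']).as_matrix();p0=np.array(s['ee_pos'])
a=step(p0+[.02,-.01,.08],R0,N=4);p=slot(.0,-.02);print(p)
b=step([.5,.1,.25],R0,N=5,start=a)
b=step([p[0],p[1],.25],R0,N=5,start=b)
"
```

```text
t 48.35 p [0.4123 0.2017 0.0247] x [ 0.991 -0.134  0.002] z [ 0.048  0.339 -0.94 ] F [0.8 0.2 1.7] w 0.0645 q [-1.33  0.31  1.1   2.28 -0.9   0.79  0.27]
tilt 19.84 M [-0.36  0.12 -0.02]
4 x [0.00532, -0.00515, -0.0194, 0.0, 0.0, 0.0]
[ 0.59738 -0.04918]
5 x [0.01593, 0.00543, -0.03287, 0.0, 0.0, 0.0]
5 x [0.02331, 0.02534, -0.00919, 0.0, 0.0, 0.0]
```

step_arm(commands=[[0,-0.0034,-0.0094,0,0,0],[0.0053,-0.0052,-0.0194,0,0,0],[0.0053,-0.0052,-0.0194,0,0,0],[0.0053,-0.0052,-0.0194,0,0,0],[0.0053,-0.002,-0.01,0,0,0],[0.0159,0.0054,-0.0329,0,0,0],[0.0159,0.0054,-0.0329,0,0,0],[0.0159,0.0054,-0.0329,0,0,0],[0.0159,0.0054,-0.0329,0,0,0],[0.0159,0.0054,-0.0329,0,0,0],[0,0,0,0,0,0]])

```text
time: 49.45
ee_pos: [0.5026, 0.0979, 0.2531]
eef_rot: [0.982, -0.068, 0.015, -0.174]
ft_force: [0.8, -0.1, -3.2]
width: 0.064
```

step_arm(commands=[[0.0233,0.0253,-0.0092,0,0,0],[0.0233,0.0253,-0.0092,0,0,0],[0.0233,0.0253,-0.0092,0,0,0],[0.0233,0.0253,-0.0092,0,0,0],[0.0233,0.0253,-0.0092,0,0,0],[0,0,0,0,0,0]])

```text
time: 50.05
ee_pos: [0.5866, -0.0409, 0.2495]
eef_rot: [0.983, -0.072, 0.011, -0.17]
ft_force: [-1.3, -0.7, -3.7]
width: 0.0644
```

```bash
python3 -c "
from h import *
st();tl();p=slot(.0,-.02)
b=step([p[0],p[1],.22],yawR(8,-70),N=13)
"
```

```text
t 50.05 p [ 0.5866 -0.0409  0.2495] x [ 0.99  -0.144 -0.003] z [ 0.045  0.332 -0.942] F [-1.3 -0.7 -3.7] w 0.0644 q [-0.69  0.46  1.15  1.62 -0.74  1.49  0.43]
tilt 19.4 M [-0.79  0.18 -0.01]
13 x [0.00066, -0.0003, 0.00263, -0.1194, 0.0106, -0.02184]
```

step_arm(commands=[[0.0007,-0.0003,0.0026,-0.1194,0.0106,-0.0218],[0.0007,-0.0003,0.0026,-0.1194,0.0106,-0.0218],[0.0007,-0.0003,0.0026,-0.1194,0.0106,-0.0218],[0.0007,-0.0003,0.0026,-0.1194,0.0106,-0.0218],[0.0007,-0.0003,0.0026,-0.1194,0.0106,-0.0218],[0.0007,-0.0003,0.0026,-0.1194,0.0106,-0.0218],[0.0007,-0.0003,0.0026,-0.1194,0.0106,-0.0218],[0.0007,-0.0003,0.0026,-0.1194,0.0106,-0.0218],[0.0007,-0.0003,0.0026,-0.1194,0.0106,-0.0218],[0.0007,-0.0003,0.0026,-0.1194,0.0106,-0.0218],[0.0007,-0.0003,0.0026,-0.1194,0.0106,-0.0218],[0.0007,-0.0003,0.0026,-0.1194,0.0106,-0.0218]])

```text
time: 51.25
ee_pos: [0.5967, -0.0391, 0.2227]
eef_rot: [0.851, 0.052, 0.043, 0.521]
ft_force: [-0.1, -0.0, -3.5]
width: 0.0646
```

step_arm(commands=[[0.0007,-0.0003,0.0026,-0.1194,0.0106,-0.0218],[0,0,0,0,0,0],[0,0,0,0,0,0]])

```text
time: 51.55
ee_pos: [0.5975, -0.0424, 0.2221]
eef_rot: [0.819, 0.06, 0.044, 0.57]
ft_force: [0.8, -0.5, -1.5]
width: 0.0645
```

```bash
python3 -c "
from h import *
st();tl();p=slot(.0,-.02);cv2.imwrite('pics/s3.png',bench.camera('scene')[:,:,::-1])
b=step([p[0],p[1],.15],yawR(8,-70),N=3);step([p[0],p[1],.08],yawR(8,-70),N=4,start=b)
"
```

```text
t 51.55 p [ 0.5975 -0.0424  0.2221] x [0.989 0.148 0.003] z [ 0.14  -0.927 -0.347] F [ 0.8 -0.5 -1.5] w 0.0645 q [-1.38  1.06  1.29  1.76  0.24  1.12 -0.21]
tilt -69.47 M [ 1.71  0.25 -0.02]
3 x [-0.00046, -0.02215, 0.01034, -0.00237, -0.0029, -0.00077]
4 x [0.0, -0.01644, 0.00599, 0.0, 0.0, 0.0]
```

View pics/s3.png

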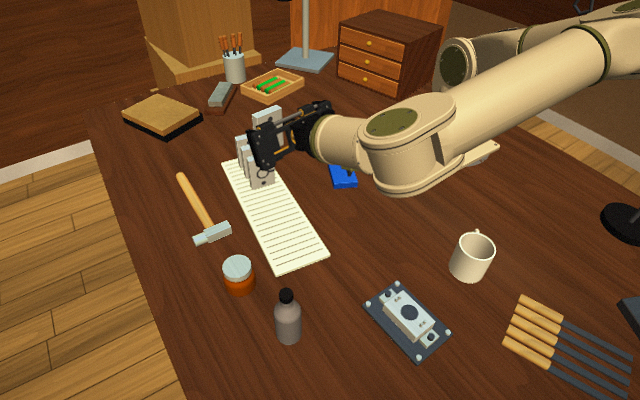

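step_arm(commands=[[-0.0005,-0.0222,0.0103,-0.0024,-0.0029,-0.0008],[-0.0005,-0.0222,0.0103,-0.0024,-0.0029,-0.0008],[-0.0005,-0.0222,0.0103,-0.0024,-0.0029,-0.0008],[0,-0.0164,0.006,0,0,0],[0,-0.0164,0.006,0,0,0],[0,-0.0164,0.006,0,0,0],[0,-0.0164,0.006,0,0,0],[0,0,0,0,0,0],[0,0,0,0,0,0]])

```text
time: 52.5
ee_pos: [0.5975, -0.0495, 0.08]
eef_rot: [0.816, 0.058, 0.04, 0.574]
ft_force: [-0.0, -0.9, -2.3]
width: 0.0642
```

```bash
python3 -c "
from h import *
st();tl();p=slot(.0,-.02)
b=step([p[0],p[1],.07],yawR(8,-70),N=4)
"
```

```text
t 52.5 p [ 0.5975 -0.0495  0.08  ] x [ 0.99   0.14  -0.002] z [ 0.131 -0.932 -0.338] F [-0.  -0.9 -2.3] w 0.0642 q [-1.3   1.25  1.12  1.76  0.14  1.02 -0.37]
tilt -70.06 M [1.74 0.27 0.01]
4 x [-3e-05, -0.00238, 0.00077, 0.00106, -0.0001, 0.00046]
```

step_arm(commands=[[0,-0.0024,0.0008,0.001,0,0.0005],[0,-0.0024,0.0008,0.001,0,0.0005],[0,-0.0024,0.0008,0.001,0,0.0005],[0,-0.0024,0.0008,0.001,0,0.0005],[0,-0.0007,0.0003,0,0,0],[0,-0.0007,0.0003,0,0,0],[0,0,0,0,0,0]])

```text
time: 53.2
ee_pos: [0.5973, -0.0492, 0.068]
eef_rot: [0.817, 0.057, 0.04, 0.572]
ft_force: [-0.3, 0.6, -3.3]
width: 0.0644
```

step_arm(commands=[[0,-0.0005,0.0002,0,0,0],[0,-0.0005,0.0002,0,0,0],[0,0,0,0,0,0]])

```text
time: 53.5
ee_pos: [0.5974, -0.0493, 0.0674]
eef_rot: [0.817, 0.057, 0.04, 0.572]
ft_force: [-1.7, 0.4, 0.8]
width: 0.0642
```

step_arm(commands=[[0,-0.0003,0.0001,0,0,0],[0,0,0,0,0,0],[0,0,0,0,0,0]], grip_force=5)

```text
time: 53.8
ee_pos: [0.5976, -0.0493, 0.0673]
eef_rot: [0.817, 0.057, 0.04, 0.572]
ft_force: [-0.3, 1.3, 4.9]
width: 0.0649
```

step_arm(commands=[[0,0,0,0,0,0],[0,0,0,0,0,0],[0,0,0,0,0,0],[0,0,0,0,0,0],[0,0,0,0,0,0],[0,0,0,0,0,0]], gripper=0.97)

```text
time: 54.4
ee_pos: [0.5973, -0.0493, 0.0666]
eef_rot: [0.817, 0.057, 0.04, 0.572]
ft_force: [-0.5, 0.4, -0.1]
width: 0.0841
```

step_arm(commands=[[0,0,-0.003,0,0,0],[0,0,-0.005,0,0,0],[0,0,-0.01,0,0,0],[0,0,-0.02,0,0,0],[0,0,-0.03,0,0,0],[0,0.01,-0.03,0,0,0],[0,0.03,-0.02,0,0,0],[0,0.04,-0.01,0,0,0],[0,0.04,-0.01,0,0,0],[0,0,0,0,0,0]])

```text
time: 55.4
ee_pos: [0.5858, 0.0382, 0.2321]
eef_rot: [0.818, 0.055, 0.043, 0.571]
ft_force: [0.3, -0.5, -0.5]
width: 0.0843
```

```bash
python3 -c "
from h import *
st();tl();cv2.imwrite('pics/f1.png',bench.camera('top')[:,:,::-1]);cv2.imwrite('pics/f2.png',bench.camera('scene')[:,:,::-1])
cv2.imwrite('pics/f3.png',np.vstack([cv2.imread('pics/f1.png')[90:330,140:500],cv2.imread('pics/f2.png')[80:320,120:480]]))"
```

```text
t 55.4 p [0.5858 0.0382 0.2321] x [0.99  0.139 0.007] z [ 0.133 -0.93  -0.344] F [ 0.3 -0.5 -0.5] w 0.0843 q [-1.44  1.06  1.26  1.66  0.23  1.29 -0.25]
tilt -69.7 M [1.08 0.24 0.03]
```

View pics/f3.png

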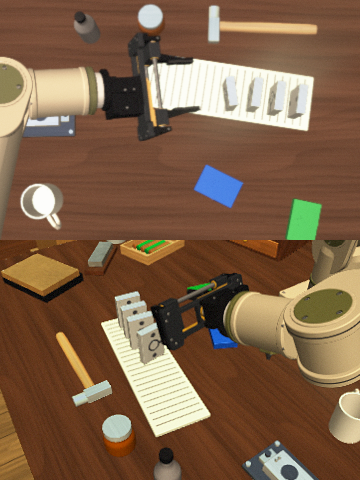

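All four stand upright on the board with clear gaps, at (230,92), (255,95), (278,97) and (298,101) in the crop. The bystanders and the blue and green look-alikes have not moved. Handing in.

```bash
python3 -c "
import bench
print(bench.close_job())"
```

```text
the job is handed in; nothing more can be done
None
```

The mould is open, and all four halves (the upper half and the three loose washed ones) stand upright on the draining board. I handed the job in at about 55 s of the 210 s; no verdict was reported.

- **Opening:** I rocked the upper half to measured tilts of +3.4°, 0.3° (both ends about 5.5 mm up) and −3.2°, then back once more. It came free at that point and I lifted it straight up slowly. It never went past about 3.5°. These angles come from the wrist camera, good to about half a degree.
- **Standing:** The three loose halves followed. One had been knocked about 25 mm aside during the run, so I measured it again before picking it up.
- **Last checks:** The final top and scene pictures show four plates upright, with arm positions putting them about 50 mm or more apart centre to centre. The spray bottle, hammer, mug, jar and the blue and green plates look unmoved, and the gripper is clear with no contact force. I judged uprightness and spacing by eye and from the arm's positions, without measuring them in the last picture.
- **Disagreements:** The tool turned about 1° more than the plate on the first rock, through a small slip in the grip or measurement error. The arm also briefly stopped 12 mm short while descending to the last half, then tracked normally.

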